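# Pack the fitting kit tray

### The job

Pack the kit tray for the next fitting job: lay the small spanner flat in the long narrow recess, the sanding block flat, sole down, in the wide recess, and stand the tape measure upright in the short recess, each fully down on the floor of its recess. Leave the big spanner and the plain plywood offcut where they lie; they are not part of the kit.

Things in the scene. Friction and masses are not known exactly. Their poses are not given: they have to be found in the camera images.
- kit_tray: fixed plywood tray, 268 x 156 mm, rims 11 mm (+-x ends) and 16 mm (+-y sides) high; origin under its centre, x along it. Three insert blocks in it at x = -86, 0, 86 mm, in changing order, with its yaw. Keep clear of: open tool case between left and right (y -0.29 to -0.01, lid up to 0.23 m), beam left of the tray (y over 0.32, 0.19 to 0.27 m up), dust collector (x over 0.68).
- spanner_slot: insert block, 85 x 146 x 12 mm, fixed in the tray, with the long narrow recess 41 x 130 mm, 8 mm deep, for the small spanner. Origin: centre of its underside, 8 mm above the worktop; recess centred on it, long side along y, floor at z = 4 mm, rim at z = 12 mm. A finger channel 56 mm wide (in y), as deep as the recess, runs right across its middle along x.
- block_slot: insert block, 85 x 146 x 12 mm, fixed in the tray, with the large wide recess 78 x 128 mm, 8 mm deep (only thin walls left beside it), for the sanding block. Origin: centre of its underside, 8 mm above the worktop; recess centred on it, long side along y, floor at z = 4 mm, rim at z = 12 mm. A finger channel 56 mm wide (in y), as deep as the recess, runs right across its middle along x.
- tape_slot: insert block, 85 x 146 x 12 mm, fixed in the tray, with the short recess 54 x 96 mm, 8 mm deep, for the tape measure. Origin: centre of its underside, 8 mm above the worktop; recess centred on it, long side along y, floor at z = 4 mm, rim at z = 12 mm. A finger channel 56 mm wide (in y), as deep as the recess, runs right across its middle along x.
- small_spanner: the smaller of two bare steel spanners, 25 x 114 x 6 mm, 0.11 kg, length along its y (ring end at +y, open jaw at -y); origin at the centre of its underside; grasp its shaft across x at the origin. Lies flat on the worktop, loose.
- sanding_block: sanding block: brown wood-like block with a thin red-brown abrasive sole underneath, 62 x 112 x 30 mm, about 0.09 kg, length along y; origin at the centre of its underside; grasp across x. Lies flat on the worktop, loose.
- tape_measure: yellow tape measure with a black disc on its side, standing upright, 38 x 80 x 66 mm, about 0.28 kg, length along y (tape hook at -y); origin at the centre of its underside; grasp the case across x (34 mm) at the origin. Stands on the worktop, loose.
- big_spanner: the larger bare steel spanner, 37 x 164 x 8 mm, length along y, origin at the centre of its underside. Not part of the kit: stays where it lies.
- ply_offcut: plain plywood offcut, wood-coloured like the sanding block but longer and thinner, no abrasive sole: 55 x 140 x 18 mm, length along y, origin at the centre of its underside. Not part of the kit: stays where it lies.

How it is judged:
By the outcome, as a careful person would: the job done as asked, in the order asked, and still so for the second after the job is handed in, with the robot touching nothing.
It also fails if it takes over 90 s, if anything falls off the work surface, if the arm or the gripper's body presses on something with over 40 N, if the wrist force passes 120 N, or if a joint passes its speed limit or range.

### The arm

A 6-joint arm with a two-finger parallel gripper is mounted at the origin on the work surface; the furniture and walls round the work are solid. World frame = base frame: x ahead of the robot, y to its left, z up, the work surface at z = 0. Lengths are in m, angles in rad, forces in N, time in s.
With the tool pointing down it reaches from about 0.325 to 0.775 m from the base axis. Payload 5.5 kg.
Tool frame: the origin (TCP) lies midway between the tips of the shut fingers; the grasp point (between the pads) lies 19 mm behind it; z points along the fingers, y is the line along which they close (so a half turn about z gives the same grasp; the last joint's range is limited). The gripper opens to 85 mm and grips with 20 to 120 N. Pads are 22 mm wide; open, the fingers measure 114 mm over their backs; the gripper's body (76 mm by 85 mm) begins 54 mm behind the grasp point. The pads swing forward as they close: fully open they stand 13 mm farther back than shut.
Start: joints at [1.113, 0.091, 1.231, -0, 1.82, -0.057], TCP at [0.234, 0.552, 0.21] pointing down, gripper open.
Joint ranges: [-2.87, 2.87], [-0.86, 2.18], [0.17, 2.46], [-1.51, 4.65], [0.06, 2.69], [-2.65, 2.65]. Speed limits (rad/s): [2.57, 2.57, 3.01, 3.14, 3.14, 3.14].

### API

Orientations are given as a unit quaternion [w, x, y, z].
In Python, from workcell import robot gives the robot as it stands.
- The arm moves only by the tool apply_moves, never from a script. Its argument "plan" is a list of rows, each an object of numbers: "ax", "ay", "az": the turn, a rotation vector about the world's x, y, z in degrees; "dx", "dy", "dz": the shift along the world's x, y, z in cm; "jaw": the opening, from 0 (shut) to 1 (fully open). In form: [{"ax": .., "ay": .., "az": .., "dx": .., "dy": .., "dz": .., "jaw": ..}, ...]. A call has 1 to 12 rows; each row shifts and turns the commanded pose from where the row before left it; what a row does not reach is not made up. A row lasts 1/12 s, in which the tool goes at most 41.7 mm and 7.16 degrees, less where a joint would pass 70% of its speed; a pose out of reach is approached as far as the arm can. A call with a gripper value outside its range is refused whole. The fingers move at their own pace and stop on an object; "force" is the grip in N (left out, the last holds). Time passes only in rows, so rows that do not move let the fingers close. It gives the time, the measured TCP pose, the force, the opening and the grip force at its end, in the units of the state.
- robot.state(): the state, without advancing time (a new reading comes with each control period).
- robot.read_camera(name): name is "scene" or "top"; returns the picture (480x640x3 uint8, red, green, blue); there is no depth.
- robot.camera_params(name): a dict with "fx", "fy", "cx", "cy" (pixels), "cam_to_world" (4x4, takes a point from camera to world coordinates). Camera axes: x right, y up, looking along -z (the intrinsics and any distortion apply to the point x, -y, -z); pixel columns grow to the right and rows downward; lengths in m; the calibration is good to about 2 mm. A picture is of the moment at which its call begins. camera_params takes no time and is no camera call.
- robot.finish_job(): hands the job in; it is judged then, once.
Trained networks look in the newest picture that a camera, given by its name, has taken for a name from the list of things; names that differ only in an ending like _2 or _b are one class to them, and where a whole thing is asked for, a point or a joint stands for the part that bears it (a point fixed in the world has none). Each returns a list of dicts, best first, with "confidence" (0 to 1); they miss things now and then, are a little off and sometimes report something else, mostly with a low value. They report only what shows in the picture. A call takes as long as a camera call.
- robot.trace(camera, thing): "pixels" (480x640 bool, what is visible of it) and "rect" ([left, top, width, height] in pixels, round what is visible of it).
The state is a dict: "time": time; "joint_pos": joint angles; "dq": joint speeds; "joint_efforts": joint torques, N m; "ee_pos": TCP position; "eef_rot": TCP orientation; "wrist_force": force on the tool from outside, world axes, zero at the start; "wrist_torque": the same for the moment, N m; "gripper_width": finger opening in m; "finger_force": force on a finger pad.
Only numpy, scipy, OpenCV 4.12 (cv2) and the standard library are available. Lean on these libraries where they do the work, as an engineer would, in place of code of your own. Each camera call takes 0.05 s, during which the arm holds its last target. There are 200 camera calls.

## Working session

There is one attempt and no reset: what is moved stays moved. The work goes in short steps, Python scripts to look and compute and a tool call to move; the robot and the scene stay as the last step left them, time stands still between calls to the robot, and variables do not carry over. Pictures are saved under pics/ and viewed, at most 17 in all, crops included, and the job is handed in when it is done.

Besides the shell and the picture viewer there is one more tool, called after "Call:" by a JSON object that holds its "fn" and its "kwargs", one argument or row to a line. apply_moves: Moves the arm, as the interface text tells. Its arguments: {"type":"object","properties":{"plan":{"type":"array"},"force":{"type":"number"}},"required":["plan"]}

```bash
mkdir -p pics; ls; cat > h.py <<'E'
import numpy as np, cv2
from workcell import robot
def P(n):
    c=robot.camera_params(n); return c
def proj(n,X):
    c=P(n); T=np.array(c["cam_to_world"]); X=np.atleast_2d(X)
    p=(X-T[:3,3])@T[:3,:3]
    return np.c_[c["cx"]+c["fx"]*p[:,0]/-p[:,2], c["cy"]+c["fy"]*(-p[:,1])/-p[:,2]]
def ray(n,uv):
    c=P(n); T=np.array(c["cam_to_world"])
    uv=np.atleast_2d(uv).astype(float)
    d=np.c_[(uv[:,0]-c["cx"])/c["fx"],-(uv[:,1]-c["cy"])/c["fy"],-np.ones(len(uv))]@T[:3,:3].T
    return T[:3,3],d
def onz(n,uv,z):
    o,d=ray(n,uv); return o+d*((z-o[2])/d[:,2])[:,None]
E
python3 - <<'E'
from h import *
for n in ("scene","top"):
    im=robot.read_camera(n); cv2.imwrite(f"pics/{n}0.png",im[:,:,::-1])
    c=P(n); print(n,{k:np.round(v,4).tolist() for k,v in c.items()})
print(robot.state())
for n in ("scene","top"):
    for t in "kit_tray spanner_slot block_slot tape_slot small_spanner sanding_block tape_measure big_spanner ply_offcut".split():
        for r in robot.trace(n,t)[:3]:
            m=r["pixels"]; p=np.argwhere(m)[:,::-1].astype(np.float32)
            b=cv2.minAreaRect(p) if len(p) else None
            print(n,t,round(r["confidence"],2),r["rect"],len(p),np.round(b[0]),np.round(b[1]),round(b[2]))
E
```

```text
pics
scene {'fx': 533.9461, 'fy': 533.9461, 'cx': 321.4634, 'cy': 234.4231, 'cam_to_world': [[0.9121, 0.1487, -0.382, 0.075], [-0.4095, 0.3747, -0.8318, -1.041], [0.0194, 0.9152, 0.4026, 0.4921], [0.0, 0.0, 0.0, 1.0]]}
top {'fx': 610.435, 'fy': 610.435, 'cx': 322.709, 'cy': 249.0062, 'cam_to_world': [[0.0199, 0.997, -0.0751, 0.4004], [-0.9998, 0.02, 0.0005, -0.0593], [0.002, 0.0751, 0.9972, 1.2075], [0.0, 0.0, 0.0, 1.0]]}
{'time': 0.1, 'joint_pos': array([ 1.11330829e+00,  9.18082908e-02,  1.23176554e+00,  1.85663496e-05,
        1.81982168e+00, -5.67245042e-02]), 'dq': array([ 0.00059602, -0.00011564, -0.00266199, -0.00153962, -0.00022167,
       -0.00139446]), 'joint_efforts': array([ 2.07222627e-03, -4.60213459e+01, -4.19220436e+01, -1.56659298e-04,
        1.06021296e-02,  7.13564418e-06]), 'ee_pos': array([0.23395083, 0.5521876 , 0.20864914]), 'eef_rot': array([-2.37920886e-04,  1.99041159e-01,  9.79990717e-01, -8.69509588e-04]), 'wrist_force': array([ 0.1816061 ,  0.51368174, -0.78851894]), 'wrist_torque': array([-0.06099323,  0.04844915, -0.00062019]), 'finger_force': 0.0, 'gr
[... 979 characters left out ...]
op spanner_slot 0.76 [129.5, 183.7, 76.9, 45.6] 2621 [166. 203.] [43. 75.] 87
top block_slot 0.91 [133.1, 266.0, 77.3, 51.1] 3333 [171. 290.] [45. 76.] 86
top tape_slot 0.79 [131.3, 218.8, 80.0, 52.0] 3336 [169. 246.] [45. 77.] 87
top small_spanner 0.64 [243.7, 270.5, 49.5, 19.2] 408 [268. 279.] [55. 11.] 8
top small_spanner 0.26 [127.8, 180.3, 87.7, 139.4] 457 [170. 246.] [136.  80.] 86
top sanding_block 0.9 [469.0, 228.9, 60.9, 34.3] 1902 [498. 245.] [60. 32.] 2
top tape_measure 0.84 [245.0, 224.8, 41.4, 22.3] 764 [264. 234.] [20. 41.] 90
top big_spanner 0.56 [453.5, 274.7, 83.0, 21.9] 710 [495. 287.] [16. 79.] 85
top ply_offcut 0.61 [460.0, 186.6, 76.1, 37.2] 1839 [497. 204.] [29. 73.] 82
```

View pics/scene0.png

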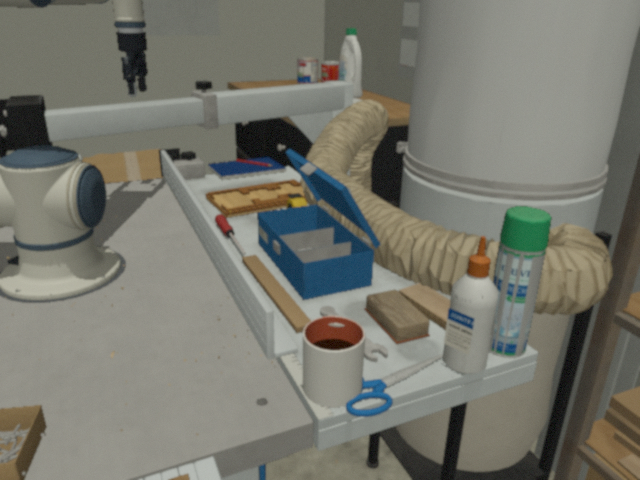

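View pics/top0.png

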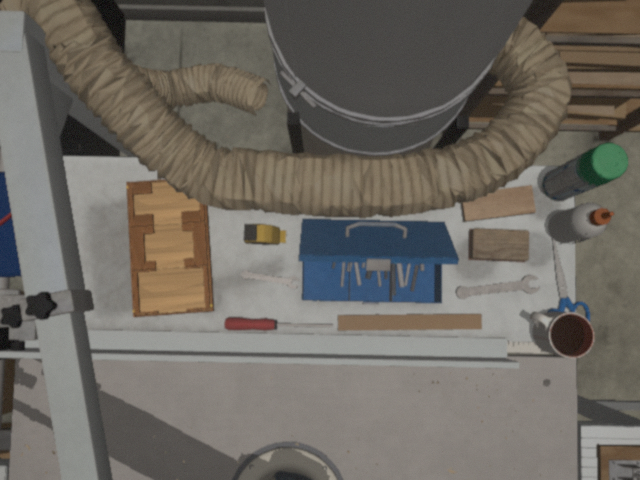

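The top view shows the tray at about (170,246), the tape at (264,234) and the small spanner at (268,279). The sanding block is at (499,245), the big spanner at (497,287) and the offcut at (497,204). The gripper starts beyond the beam, which spans columns 0–100, so it has to rise over it. Next I'll zoom in on the slots and measure.

```bash
cat >> h.py <<'E'
from scipy.optimize import minimize
SZ=dict(sanding_block=(.062,.112,.030),tape_measure=(.038,.080,.066),small_spanner=(.025,.114,.006),big_spanner=(.037,.164,.008),ply_offcut=(.055,.140,.018))
def box(t,p,z0=0,sz=None):
    a,b,h=sz or SZ[t]; c,s=np.cos(p[2]),np.sin(p[2])
    q=np.array([[i*a/2,j*b/2,z0+k*h] for i in(-1,1) for j in(-1,1) for k in(0,1)])
    return np.c_[p[0]+c*q[:,0]-s*q[:,1],p[1]+s*q[:,0]+c*q[:,1],q[:,2]]
def hullmask(n,X,S=8):
    m=np.zeros((480,640),np.uint8); h=cv2.convexHull(proj(n,X).astype(np.float32))
    cv2.fillPoly(m,[np.round((h)*16).astype(np.int32)],255,cv2.LINE_AA,4); return m/255.
def fit(t,masks,p0,z0=0,sz=None):
    ms={n:cv2.GaussianBlur(m.astype(float),(0,0),1) for n,m in masks.items()}
    f=lambda p:sum(((cv2.GaussianBlur(hullmask(n,box(t,p,z0,sz)),(0,0),1)-m)**2).sum()/m.sum() for n,m in ms.items())
    r=min((minimize(f,[p0[0],p0[1],p0[2]+d],method="Nelder-Mead",options=dict(initial_simplex=[[p0[0]+a,p0[1]+b,p0[2]+d+c] for a,b,c in((0,0,0),(.01,0,0),(0,.01,0),(0,0,.15))])) for d in(-.1,.1)),key=lambda r:r.fun)
    return r.x,r.fun
def masks(t,cams=("top",),imgs=True):
    o={}
    for n in cams:
        r=robot.trace(n,t)
        if r: o[n]=r[0]["pixels"]
    return o
E
python3 - <<'E'
from h import *
im=cv2.imread("pics/top0.png")
a=cv2.resize(im[165:345,110:330],None,fx=3,fy=3,interpolation=cv2.INTER_CUBIC)
cv2.imwrite("pics/cropL.png",a)
s=cv2.imread("pics/scene0.png")
cv2.imwrite("pics/cropS.png",cv2.resize(s[150:360,190:460],None,fx=2.9,fy=2.8,interpolation=cv2.INTER_CUBIC))
for t in("sanding_block","tape_measure","small_spanner","big_spanner","ply_offcut"):
    m=masks(t); 
    if not m: print(t,"none");continue
    p=np.argwhere(m["top"])[:,::-1]; c=onz("top",p.mean(0),SZ[t][2]*.7)[0]
    x,f=fit(t,m,(c[0],c[1],np.pi/2 if 0 else 0)); print(t,np.round(c,4),np.round(x,4),"deg",round(np.degrees(x[2]),1),round(f,3))
    if t in("small_spanner","big_spanner"):
        W=onz("top",p,.006)[:,:2]; w=W-W.mean(0); v=np.linalg.svd(w,full_matrices=0)[2]
        q=w@v.T; print("  pca axis",v[0],"ext",q.min(0),q.max(0),"mid",W.mean(0)+v[0]*(q[:,0].min()+q[:,0].max())/2)
for t in("spanner_slot","block_slot","tape_slot"):
    m=masks(t); p=np.argwhere(m["top"])[:,::-1]; c=onz("top",p.mean(0),.02)[0]
    x,f=fit(t,m,(c[0],c[1],0),.019,(.085,.146,.001)); print(t,np.round(x,4),round(f,3))
print("case/beam px->", np.round(onz("top",[[300,262],[302,300],[300,222],[455,222]],.07),3).tolist())
print("TCP px",proj("top",[.234,.552,.21]),proj("scene",[.234,.552,.21]))
E
```

```text
sanding_block [ 0.5043 -0.4028  0.021 ] [ 0.5045 -0.4036 -0.0147] deg -0.8 0.037
tape_measure [0.5132 0.0548 0.0462] [ 0.5139  0.0517 -0.0934] deg -5.3 0.247
small_spanner [0.4307 0.0474 0.0042] [ 0.4296  0.0461 -0.1212] deg -6.9 0.6
  pca axis [0.14717461 0.98911053] ext [-0.05444418 -0.01077093] [0.05337869 0.01116187] mid [0.43054193 0.04675964]
big_spanner [ 0.4199 -0.4003  0.0056] [ 0.4218 -0.396   0.1049] deg 6.0 1.032
  pca axis [ 0.13964746 -0.99020129] ext [-0.07799345 -0.01585074] [0.07755155 0.01619154] mid [ 0.41988369 -0.39997734]
ply_offcut [ 0.5854 -0.4088  0.0126] [ 0.5859 -0.4041  0.1747] deg 10.0 0.115
spanner_slot [0.5732 0.2503 0.0796] 0.217
block_slot [0.4043 0.2332 0.0877] 0.004
tape_slot [0.4898 0.2403 0.0938] 0.006
case/beam px-> [[0.461, -0.018, 0.07], [0.39, -0.023, 0.07], [0.536, -0.016, 0.07], [0.542, -0.307, 0.07]]
TCP px [[-60.59764232 391.08996089]] [[138.86341574 105.4079309 ]]
```

View pics/cropL.png

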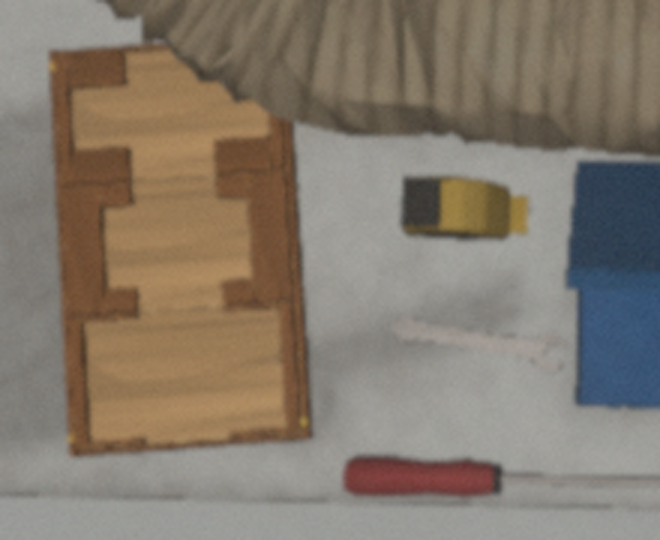

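View pics/cropS.png

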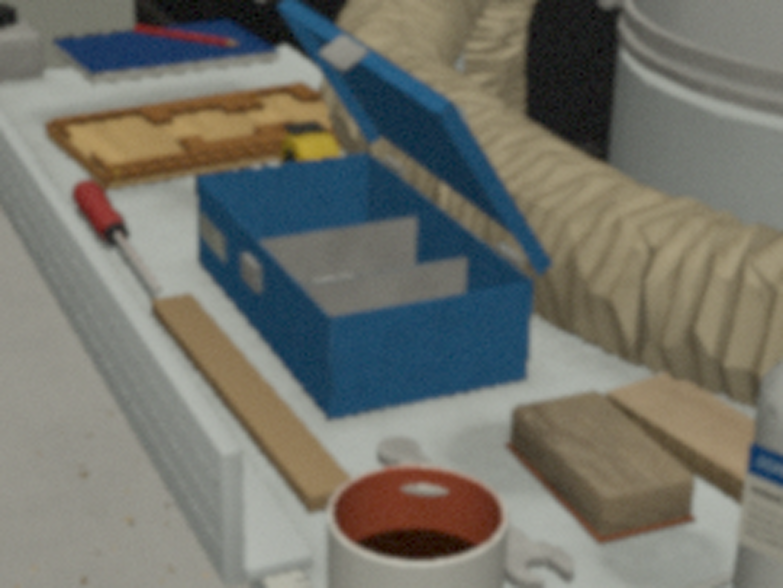

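The slot order is clear in the crop: wide block recess nearest the robot (bottom), tape recess in the middle, spanner recess farthest (top). The hose partly hides the spanner recess, so I'll work out how high it is before going there.

```bash
python3 - <<'E'
from h import *
for uv in ([207,205],[300,212],[300,170],[380,212],[470,190],[160,130],[400,130]):
    print(uv,[(z,np.round(onz("top",uv,z)[0][:2],3).tolist(),np.round(proj("scene",onz("top",uv,z)[0])[0]).astype(int).tolist()) for z in(0,.1,.2,.3,.4,.5,.6,.8)])
print("tape top in scene",proj("scene",box("tape_measure",(.514,.052,-.09))).round().tolist())
# triangulation: tray corners, tape top
E
```

```text
[207, 205] [(0, [0.575, 0.172], [302, 204]), (0.1, [0.56, 0.153], [300, 170]), (0.2, [0.546, 0.134], [297, 133]), (0.3, [0.531, 0.115], [295, 91]), (0.4, [0.517, 0.096], [292, 46]), (0.5, [0.502, 0.076], [288, -5]), (0.6, [0.488, 0.057], [285, -63]), (0.8, [0.459, 0.019], [276, -200])]
[300, 212] [(0, [0.564, -0.013], [328, 231]), (0.1, [0.551, -0.017], [325, 192]), (0.2, [0.537, -0.021], [321, 149]), (0.3, [0.524, -0.025], [316, 102]), (0.4, [0.51, -0.029], [311, 51]), (0.5, [0.496, -0.032], [306, -5]), (0.6, [0.483, -0.036], [300, -67]), (0.8, [0.456, -0.044], [287, -212])]
[300, 170] [(0, [0.649, -0.011], [360, 226]), (0.1, [0.628, -0.015], [355, 187]), (0.2, [0.608, -0.019], [350, 146]), (0.3, [0.587, -0.023], [344, 100]), (0.4, [0.567, -0.027], [337, 50]), (0.5, [0.546, -0.031], [330, -5]), (0.6, [0.525, -0.035], [322, -66]), (0.8, [0.484, -0.043], [303, -209])]
[380, 212] [(0, [0.568, -0.173], [362, 259]), (0.1, [0.554, -0.163], [356, 214]), (0.2, [0.54, -0.154], [350, 165]), (0.3, [0.526, -0.145], [343, 113]), (0.4, [0.512, -0.135], [336, 56]), (0.5, [0.498, -0.126], [328, -5]
[... 399 characters left out ...]
72], [337, 186]), (0.1, [0.698, 0.245], [334, 156]), (0.2, [0.671, 0.217], [330, 122]), (0.3, [0.644, 0.19], [326, 85]), (0.4, [0.617, 0.162], [322, 43]), (0.5, [0.59, 0.135], [316, -5]), (0.6, [0.564, 0.107], [311, -58]), (0.8, [0.51, 0.053], [296, -190])]
[400, 130] [(0, [0.735, -0.211], [440, 254]), (0.1, [0.707, -0.198], [430, 210]), (0.2, [0.679, -0.186], [420, 162]), (0.3, [0.652, -0.173], [409, 111]), (0.4, [0.624, -0.161], [397, 56]), (0.5, [0.596, -0.148], [384, -4]), (0.6, [0.569, -0.136], [370, -70]), (0.8, [0.513, -0.11], [338, -220])]
tape top in scene [[295.0, 231.0], [295.0, 205.0], [286.0, 219.0], [285.0, 193.0], [310.0, 230.0], [311.0, 203.0], [300.0, 217.0], [301.0, 192.0]]
```

```bash
python3 - <<'E'
from h import *
s=cv2.imread("pics/scene0.png")
a=cv2.resize(s[90:310,255:455],None,fx=4,fy=2.7,interpolation=cv2.INTER_CUBIC)
# overlay: vertical lines at hose-edge candidate points
for uv,c in(([207,207],(0,0,255)),([190,197],(0,255,0)),([175,182],(255,0,0)),([470,192],(0,255,255)),([120,110],(255,255,0)),([60,40],(255,0,255))):
    for z in np.arange(0,.36,.05):
        q=proj("scene",onz("top",uv,z)[0])[0]; p=(int((q[0]-255)*4),int((q[1]-90)*2.7))
        cv2.circle(a,p,4,c,-1); 
        if round(z*100)%10==0: cv2.putText(a,str(int(round(z*100))),(p[0]+4,p[1]),0,.4,c,1)
cv2.imwrite("pics/hose.png",a)
E
```

```text
(no output)
```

View pics/hose.png

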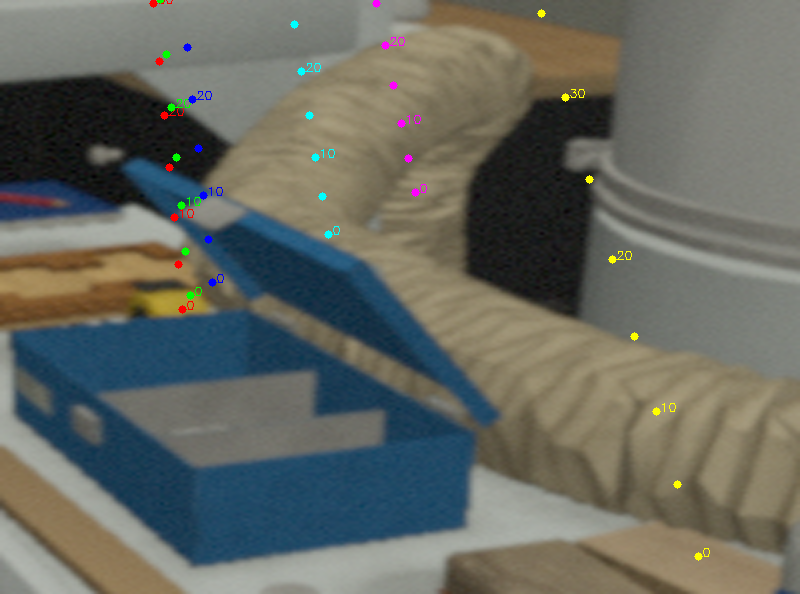

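The hose lies low beside the tray's far edge, left edge about x 0.56–0.58, and the beam is well left of the tray. I'll descend gently at the far slot and watch the force. First I'll rise over the beam and swing toward the small spanner.

Call:
{"fn": "apply_moves", "kwargs": {
  "plan": [
    {"dz":4,"jaw":0.4},
    {"dz":4,"jaw":0.4},
    {"dz":4,"jaw":0.4},
    {"dz":4,"jaw":0.4},
    {"dx":1.4,"dy":-3.6,"az":-6.9,"jaw":0.4},
    {"dx":1.4,"dy":-3.6,"az":-6.9,"jaw":0.4},
    {"dx":1.4,"dy":-3.6,"az":-6.9,"jaw":0.4},
    {"dx":1.4,"dy":-3.6,"az":-6.9,"jaw":0.4},
    {"dx":1.4,"dy":-3.6,"az":-6.9,"jaw":0.4},
    {"dx":1.4,"dy":-3.6,"az":-6.9,"jaw":0.4},
    {"dx":1.4,"dy":-3.6,"az":-6.9,"jaw":0.4},
    {"dx":1.4,"dy":-3.6,"az":-6.9,"jaw":0.4}
  ],
  "force": 40
}}

```text
invalid input at $.plan[0]: expected keys ax, ay, az, dx, dy, dz, jaw
```

Call:
{"fn": "apply_moves", "kwargs": {
  "plan": [
    {"dx":1.4,"dy":-3.6,"az":-6.9},
    {"dx":1.4,"dy":-3.6,"az":-6.9},
    {"dx":1.4,"dy":-3.6,"az":-6.5},
    {"dx":1.4,"dy":-3.6},
    {"dx":1.4,"dy":-3.6},
    {"dx":1.4,"dy":-3.7},
    {},
    {}
  ]
}}

```text
invalid input at $.plan[0]: expected keys ax, ay, az, dx, dy, dz, jaw
```

Call:
{"fn": "apply_moves", "kwargs": {
  "plan": [
    {"ax":0,"ay":0,"az":0,"dx":0,"dy":0,"dz":4,"jaw":0.4},
    {"ax":0,"ay":0,"az":0,"dx":0,"dy":0,"dz":4,"jaw":0.4},
    {"ax":0,"ay":0,"az":0,"dx":0,"dy":0,"dz":4,"jaw":0.4},
    {"ax":0,"ay":0,"az":0,"dx":0,"dy":0,"dz":4,"jaw":0.4},
    {"ax":0,"ay":0,"az":-6.9,"dx":1.4,"dy":-3.6,"dz":0,"jaw":0.4},
    {"ax":0,"ay":0,"az":-6.9,"dx":1.4,"dy":-3.6,"dz":0,"jaw":0.4},
    {"ax":0,"ay":0,"az":-6.9,"dx":1.4,"dy":-3.6,"dz":0,"jaw":0.4},
    {"ax":0,"ay":0,"az":-6.9,"dx":1.4,"dy":-3.6,"dz":0,"jaw":0.4},
    {"ax":0,"ay":0,"az":-6.9,"dx":1.4,"dy":-3.6,"dz":0,"jaw":0.4},
    {"ax":0,"ay":0,"az":-6.9,"dx":1.4,"dy":-3.6,"dz":0,"jaw":0.4},
    {"ax":0,"ay":0,"az":-6.9,"dx":1.4,"dy":-3.6,"dz":0,"jaw":0.4},
    {"ax":0,"ay":0,"az":-6.9,"dx":1.4,"dy":-3.6,"dz":0,"jaw":0.4}
  ],
  "force": 40
}}

```text
time: 2.4
ee_pos: [0.3462, 0.2627, 0.3699]
eef_rot: [0.0, 0.633, 0.775, 0.0]
wrist_force: [1.5, -0.1, -0.4]
gripper_width: 0.0344
finger_force: 0.0
```

Call:
{"fn": "apply_moves", "kwargs": {
  "plan": [
    {"ax":0,"ay":0,"az":-6.9,"dx":1.4,"dy":-3.6,"dz":0,"jaw":0.4},
    {"ax":0,"ay":0,"az":-6.9,"dx":1.4,"dy":-3.6,"dz":0,"jaw":0.4},
    {"ax":0,"ay":0,"az":-6.5,"dx":1.4,"dy":-3.6,"dz":0,"jaw":0.4},
    {"ax":0,"ay":0,"az":0,"dx":1.4,"dy":-3.6,"dz":0,"jaw":0.4},
    {"ax":0,"ay":0,"az":0,"dx":1.4,"dy":-3.6,"dz":0,"jaw":0.4},
    {"ax":0,"ay":0,"az":0,"dx":1.4,"dy":-3.6,"dz":0,"jaw":0.4},
    {"ax":0,"ay":0,"az":0,"dx":0,"dy":0,"dz":0,"jaw":0.4},
    {"ax":0,"ay":0,"az":0,"dx":0,"dy":0,"dz":0,"jaw":0.4}
  ]
}}

```text
time: 3.07
ee_pos: [0.4305, 0.0467, 0.3693]
eef_rot: [-0.0, 0.759, 0.651, -0.0]
wrist_force: [0.1, 1.0, 0.8]
gripper_width: 0.0345
finger_force: 0.0
```

Call:
{"fn": "apply_moves", "kwargs": {
  "plan": [
    {"ax":0,"ay":0,"az":0,"dx":0,"dy":0,"dz":-4,"jaw":0.4},
    {"ax":0,"ay":0,"az":0,"dx":0,"dy":0,"dz":-4,"jaw":0.4},
    {"ax":0,"ay":0,"az":0,"dx":0,"dy":0,"dz":-4,"jaw":0.4},
    {"ax":0,"ay":0,"az":0,"dx":0,"dy":0,"dz":-4,"jaw":0.4},
    {"ax":0,"ay":0,"az":0,"dx":0,"dy":0,"dz":-4,"jaw":0.4},
    {"ax":0,"ay":0,"az":0,"dx":0,"dy":0,"dz":-4,"jaw":0.4},
    {"ax":0,"ay":0,"az":0,"dx":0,"dy":0,"dz":-4,"jaw":0.4},
    {"ax":0,"ay":0,"az":0,"dx":0,"dy":0,"dz":-4,"jaw":0.4},
    {"ax":0,"ay":0,"az":0,"dx":0,"dy":0,"dz":-2,"jaw":0.4},
    {"ax":0,"ay":0,"az":0,"dx":0,"dy":0,"dz":-1,"jaw":0.4},
    {"ax":0,"ay":0,"az":0,"dx":0,"dy":0,"dz":-1,"jaw":0.4},
    {"ax":0,"ay":0,"az":0,"dx":0,"dy":0,"dz":0,"jaw":0.4}
  ]
}}

```text
time: 4.07
ee_pos: [0.4297, 0.0493, 0.009]
eef_rot: [-0.0, 0.757, 0.654, -0.0]
wrist_force: [-0.8, 0.3, -0.1]
gripper_width: 0.034
finger_force: 0.0
```

```bash
python3 - <<'E'
from h import *
a=robot.read_camera("top")[165:345,110:330,::-1]; s=robot.read_camera("scene")[150:360,190:460,::-1]
a=cv2.resize(a,(430,352),interpolation=cv2.INTER_CUBIC); s=cv2.resize(s[:130,:160],(360,292),interpolation=cv2.INTER_CUBIC)
c=np.zeros((352,790,3),np.uint8); c[:,:430]=a; c[:292,430:]=s; cv2.imwrite("pics/g1.png",c)
E
```

```text
(no output)
```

View pics/g1.png

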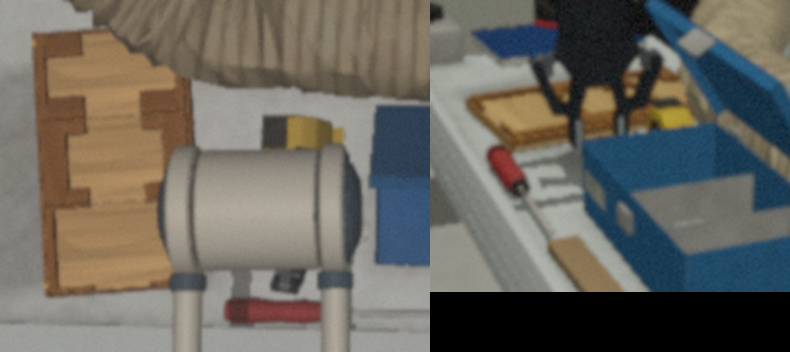

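The open gripper is straddling the shaft, and the measured force is about zero. Now I'll lower the last bit and close.

Call:
{"fn": "apply_moves", "kwargs": {
  "plan": [
    {"ax":0,"ay":0,"az":0,"dx":0,"dy":0,"dz":-0.3,"jaw":0.4},
    {"ax":0,"ay":0,"az":0,"dx":0,"dy":0,"dz":-0.3,"jaw":0.4},
    {"ax":0,"ay":0,"az":0,"dx":0,"dy":0,"dz":0,"jaw":0},
    {"ax":0,"ay":0,"az":0,"dx":0,"dy":0,"dz":0,"jaw":0},
    {"ax":0,"ay":0,"az":0,"dx":0,"dy":0,"dz":0,"jaw":0},
    {"ax":0,"ay":0,"az":0,"dx":0,"dy":0,"dz":0,"jaw":0},
    {"ax":0,"ay":0,"az":0,"dx":0,"dy":0,"dz":0,"jaw":0},
    {"ax":0,"ay":0,"az":0,"dx":0,"dy":0,"dz":0,"jaw":0}
  ],
  "force": 50
}}

```text
time: 4.83
ee_pos: [0.4301, 0.0484, 0.0037]
eef_rot: [0.0, 0.757, 0.653, 0.0]
wrist_force: [-0.3, 0.3, 0.4]
gripper_width: -0.0003
finger_force: 0.0
```

The jaw closed on nothing. I'll lift, move aside and look again.

Call:
{"fn": "apply_moves", "kwargs": {
  "plan": [
    {"ax":0,"ay":0,"az":0,"dx":0,"dy":0,"dz":4,"jaw":0.4},
    {"ax":0,"ay":0,"az":0,"dx":0,"dy":0,"dz":4,"jaw":0.4},
    {"ax":0,"ay":0,"az":0,"dx":0,"dy":0,"dz":4,"jaw":0.4},
    {"ax":0,"ay":0,"az":0,"dx":0,"dy":0,"dz":4,"jaw":0.4},
    {"ax":0,"ay":0,"az":0,"dx":0,"dy":0,"dz":4,"jaw":0.4},
    {"ax":0,"ay":0,"az":0,"dx":0,"dy":4,"dz":0,"jaw":0.4},
    {"ax":0,"ay":0,"az":0,"dx":0,"dy":4,"dz":0,"jaw":0.4},
    {"ax":0,"ay":0,"az":0,"dx":0,"dy":4,"dz":0,"jaw":0.4},
    {"ax":0,"ay":0,"az":0,"dx":0,"dy":4,"dz":0,"jaw":0.4},
    {"ax":0,"ay":0,"az":0,"dx":0,"dy":0,"dz":0,"jaw":0.4}
  ]
}}

```text
time: 5.67
ee_pos: [0.429, 0.2143, 0.2031]
eef_rot: [-0.001, 0.755, 0.655, 0.0]
wrist_force: [-0.4, -0.6, -0.5]
gripper_width: 0.0345
finger_force: 0.0
```

```bash
python3 - <<'E'
from h import *
im=robot.read_camera("top"); print(robot.state()["ee_pos"])
for r in robot.trace("top","small_spanner")[:2]:
    p=np.argwhere(r["pixels"])[:,::-1]; print(r["confidence"],r["rect"],p.mean(0),np.round(onz("top",p.mean(0),.003),4))
a=np.ascontiguousarray(im[215:310,215:330,::-1]); a=cv2.resize(a,None,fx=5,fy=5,interpolation=cv2.INTER_CUBIC)
for X in ([.4301,.0484,.004],):
    q=(proj("top",X)[0]-[215,215])*5; cv2.drawMarker(a,tuple(int(v) for v in q),(0,0,255),0,15,1)
cv2.imwrite("pics/g2.png",a)
E
```

```text
[0.4293418  0.21147434 0.20312608]
0.75 [241.3, 269.4, 55.8, 20.1] [269.54497354 278.63227513] [[0.4304 0.0436 0.003 ]]
```

View pics/g2.png

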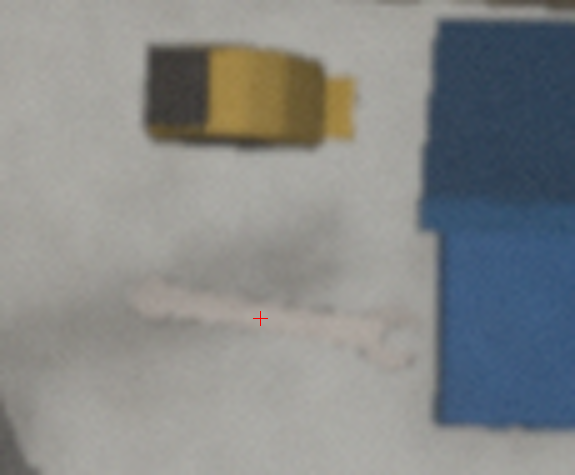

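The cross at the TCP position sits right on the shaft, so the sideways position was fine and the tips were a bit too high for the thin shaft. I'll retry lower and feel for the worktop.

Call:
{"fn": "apply_moves", "kwargs": {
  "plan": [
    {"ax":0,"ay":0,"az":0,"dx":0,"dy":-4,"dz":0,"jaw":0.3},
    {"ax":0,"ay":0,"az":0,"dx":0,"dy":-4,"dz":0,"jaw":0.3},
    {"ax":0,"ay":0,"az":0,"dx":0,"dy":-4,"dz":0,"jaw":0.3},
    {"ax":0,"ay":0,"az":0,"dx":0,"dy":-4,"dz":0,"jaw":0.3},
    {"ax":0,"ay":0,"az":0,"dx":0,"dy":0,"dz":-4,"jaw":0.3},
    {"ax":0,"ay":0,"az":0,"dx":0,"dy":0,"dz":-4,"jaw":0.3},
    {"ax":0,"ay":0,"az":0,"dx":0,"dy":0,"dz":-4,"jaw":0.3},
    {"ax":0,"ay":0,"az":0,"dx":0,"dy":0,"dz":-4,"jaw":0.3},
    {"ax":0,"ay":0,"az":0,"dx":0,"dy":0,"dz":-2,"jaw":0.3},
    {"ax":0,"ay":0,"az":0,"dx":0,"dy":0,"dz":-1.5,"jaw":0.3},
    {"ax":0,"ay":0,"az":0,"dx":0,"dy":0,"dz":-0.2,"jaw":0.3},
    {"ax":0,"ay":0,"az":0,"dx":0,"dy":0,"dz":0,"jaw":0.3}
  ]
}}

```text
time: 6.77
ee_pos: [0.4293, 0.0473, 0.006]
eef_rot: [-0.0, 0.758, 0.652, -0.001]
wrist_force: [-0.0, 0.1, 0.0]
gripper_width: 0.0254
finger_force: 0.0
```

Call:
{"fn": "apply_moves", "kwargs": {
  "plan": [
    {"ax":0,"ay":0,"az":0,"dx":0,"dy":0,"dz":-0.3,"jaw":0.3},
    {"ax":0,"ay":0,"az":0,"dx":0,"dy":0,"dz":-0.1,"jaw":0.3},
    {"ax":0,"ay":0,"az":0,"dx":0,"dy":0,"dz":-0.1,"jaw":0.3},
    {"ax":0,"ay":0,"az":0,"dx":0,"dy":0,"dz":0,"jaw":0.3},
    {"ax":0,"ay":0,"az":0,"dx":0,"dy":0,"dz":0,"jaw":0.3}
  ]
}}

```text
time: 7.18
ee_pos: [0.4305, 0.0485, 0.0023]
eef_rot: [0.0, 0.757, 0.653, 0.0]
wrist_force: [-0.6, 0.9, -0.6]
gripper_width: 0.0256
finger_force: 0.0
```

Call:
{"fn": "apply_moves", "kwargs": {
  "plan": [
    {"ax":0,"ay":0,"az":0,"dx":0,"dy":0,"dz":-0.1,"jaw":0.3},
    {"ax":0,"ay":0,"az":0,"dx":0,"dy":0,"dz":0,"jaw":0.3}
  ]
}}

```text
time: 7.35
ee_pos: [0.4301, 0.0485, 0.0007]
eef_rot: [0.0, 0.757, 0.653, 0.0]
wrist_force: [-0.2, 0.2, 0.6]
gripper_width: 0.0258
finger_force: 0.0
```

Call:
{"fn": "apply_moves", "kwargs": {
  "plan": [
    {"ax":0,"ay":0,"az":0,"dx":0,"dy":0,"dz":0,"jaw":0},
    {"ax":0,"ay":0,"az":0,"dx":0,"dy":0,"dz":0,"jaw":0},
    {"ax":0,"ay":0,"az":0,"dx":0,"dy":0,"dz":0,"jaw":0},
    {"ax":0,"ay":0,"az":0,"dx":0,"dy":0,"dz":0,"jaw":0},
    {"ax":0,"ay":0,"az":0,"dx":0,"dy":0,"dz":0,"jaw":0}
  ]
}}

```text
time: 7.77
ee_pos: [0.4301, 0.0484, 0.0007]
eef_rot: [-0.0, 0.757, 0.653, -0.0]
wrist_force: [0.6, -0.4, -0.2]
gripper_width: -0.0003
finger_force: 0.0
```

There's still no contact at z≈0.001, so the worktop must be lower here than I assumed. I'll triangulate its height from the two views.

```bash
python3 - <<'E'
from h import *
robot.read_camera("top");robot.read_camera("scene")
m=masks("sanding_block",("top","scene"))
for z in(-.03,-.02,-.015,-.01,-.005,0,.005,.01):
    x,f=fit("sanding_block",m,(.5045,-.4036,0),z); print(z,np.round(x,4),round(f,4))
m=masks("ply_offcut",("top","scene"))
for z in(-.03,-.02,-.01,0,.01):
    x,f=fit("ply_offcut",m,(.586,-.404,.17),z); print("ply",z,np.round(x,4),round(f,4))
E
```

```text
-0.03 [ 0.5338 -0.3645 -0.0197] 0.0045
-0.02 [ 0.5248 -0.3785 -0.0296] 0.0088
-0.015 [ 0.5206 -0.3832 -0.0306] 0.0122
-0.01 [ 0.5159 -0.3909 -0.0604] 0.0166
-0.005 [ 0.5109 -0.3979 -0.0544] 0.0276
0 [ 0.5071 -0.4016 -0.0477] 0.0361
0.005 [ 0.5034 -0.4089 -0.0879] 0.0494
0.01 [ 0.4975 -0.4162 -0.0982] 0.066
ply -0.03 [ 0.5972 -0.3541 -0.6185] 8.5126
ply -0.02 [ 0.6072 -0.3649 -0.69  ] 8.5671
ply -0.01 [ 0.6007 -0.3643 -0.693 ] 8.5297
ply 0 [ 0.6049 -0.3694 -0.6733] 8.5488
ply 0.01 [ 0.5799 -0.3467 -0.6348] 8.5655
```

```bash
python3 - <<'E'
from h import *
robot.read_camera("top");robot.read_camera("scene")
M={}
for t in("sanding_block","tape_measure","ply_offcut"):
    for n in("top","scene"):
        for r in robot.trace(n,t)[:3]: print(t,n,round(r["confidence"],2),r["rect"]); M.setdefault((t,n),r["pixels"])
if all((("sanding_block",n) in M) for n in("top","scene")):
    m={n:M["sanding_block",n] for n in("top","scene")}
    for z in(-.04,-.03,-.02,-.015,-.01,-.005,0,.01):
        x,f=fit("sanding_block",m,(.5045,-.4036,0),z); x2,f2=fit("sanding_block",{"top":m["top"]},(.5045,-.4036,0),z);print(z,np.round(x,4),round(f,4),np.round(x2,4),round(f2,4))
E
```

```text
sanding_block top 0.74 [469.8, 230.7, 62.1, 33.7]
sanding_block scene 0.97 [366.9, 292.3, 61.7, 52.6]
sanding_block scene 0.73 [204.2, 194.5, 80.7, 23.8]
tape_measure top 0.88 [244.4, 225.2, 43.1, 16.3]
tape_measure scene 0.61 [286.8, 194.6, 18.3, 13.5]
ply_offcut top 0.9 [463.1, 185.6, 71.3, 38.2]
ply_offcut scene 0.56 [400.0, 282.0, 46.9, 48.0]
-0.04 [ 0.5138 -0.4103 -0.195 ] 1.1252 [ 0.5081 -0.415  -0.0316] 0.0049
-0.03 [ 0.5125 -0.4065 -0.1149] 0.8524 [ 0.5065 -0.4116  0.0158] 0.0121
-0.02 [ 0.5095 -0.4049 -0.0795] 0.5485 [ 0.5063 -0.409  -0.0115] 0.0158
-0.015 [ 0.5083 -0.4059 -0.0486] 0.4052 [ 0.5064 -0.4079 -0.0159] 0.0182
-0.01 [ 0.508  -0.4014 -0.0502] 0.2453 [ 0.5055 -0.4064 -0.0123] 0.0196Traceback (most recent call last):
  File "<stdin>", line 10, in <module>
  File "h.py", line 28, in fit
    r=min((minimize(f,[p0[0],p0[1],p0[2]+d],method="Nelder-Mead",options=dict(initial_simplex=[[p0[0]+a,p0[1]+b,p0[2]+d+c] for a,b,c in((0,0,0),(.01,0,0),(0,.01,0),(0,0,.15))])) for d in(-.1,.1)),key=lambda r:r.fun)
  File "h.py", line 28, in <genexpr>
    r=min((minimize(f,[p0[0],p0[1
[... 735 characters left out ...]
^^^^^^^^^^^^^^^^^^^^^^^^^^^^^^^^^^^^^^^^^^^^^^^^^^^^^^^^^^^^^^^^^^^^^^^^^^^^^^^^^^^
  File "h.py", line 27, in <genexpr>
    f=lambda p:sum(((cv2.GaussianBlur(hullmask(n,box(t,p,z0,sz)),(0,0),1)-m)**2).sum()/m.sum() for n,m in ms.items())
                                      ~~~~~~~~^^^^^^^^^^^^^^^^^^
  File "h.py", line 23, in hullmask
    m=np.zeros((480,640),np.uint8); h=cv2.convexHull(proj(n,X).astype(np.float32))
                                                     ~~~~^^^^^
  File "h.py", line 6, in proj
    c=P(n); T=np.array(c["cam_to_world"]); X=np.atleast_2d(X)
  File "h.py", line 4, in P
    c=robot.camera_params(n); return c
ValueError: time passes only in moves, steps and waits
```

The block fit agrees with a worktop at z≈0, so the part-open tips must stand a little behind the TCP. I'll open narrowly and feel down in 1 mm steps to the worktop.

Call:
{"fn": "apply_moves", "kwargs": {
  "plan": [
    {"ax":0,"ay":0,"az":0,"dx":0,"dy":0,"dz":0,"jaw":0.25},
    {"ax":0,"ay":0,"az":0,"dx":0,"dy":0,"dz":0,"jaw":0.25},
    {"ax":0,"ay":0,"az":0,"dx":0,"dy":0,"dz":0,"jaw":0.25},
    {"ax":0,"ay":0,"az":0,"dx":0,"dy":0,"dz":-0.1,"jaw":0.25},
    {"ax":0,"ay":0,"az":0,"dx":0,"dy":0,"dz":0,"jaw":0.25}
  ]
}}

```text
time: 8.88
ee_pos: [0.43, 0.0485, -0.0005]
eef_rot: [-0.0, 0.757, 0.653, -0.0]
wrist_force: [-0.6, 0.0, -0.1]
gripper_width: 0.0214
finger_force: 0.0
```

Call:
{"fn": "apply_moves", "kwargs": {
  "plan": [
    {"ax":0,"ay":0,"az":0,"dx":0,"dy":0,"dz":-0.1,"jaw":0.25},
    {"ax":0,"ay":0,"az":0,"dx":0,"dy":0,"dz":0,"jaw":0.25}
  ]
}}

```text
time: 9.05
ee_pos: [0.43, 0.0485, -0.0016]
eef_rot: [-0.0, 0.757, 0.653, -0.0]
wrist_force: [0.6, 0.4, -1.6]
gripper_width: 0.0217
finger_force: 0.0
```

Call:
{"fn": "apply_moves", "kwargs": {
  "plan": [
    {"ax":0,"ay":0,"az":0,"dx":0,"dy":0,"dz":-0.1,"jaw":0.25},
    {"ax":0,"ay":0,"az":0,"dx":0,"dy":0,"dz":0,"jaw":0.25}
  ]
}}

```text
time: 9.22
ee_pos: [0.43, 0.0484, -0.0025]
eef_rot: [-0.0, 0.757, 0.653, -0.0]
wrist_force: [-0.2, 0.7, -0.3]
gripper_width: 0.0211
finger_force: 0.0
```

Call:
{"fn": "apply_moves", "kwargs": {
  "plan": [
    {"ax":0,"ay":0,"az":0,"dx":0,"dy":0,"dz":0,"jaw":0.1},
    {"ax":0,"ay":0,"az":0,"dx":0,"dy":0,"dz":0,"jaw":0.0},
    {"ax":0,"ay":0,"az":0,"dx":0,"dy":0,"dz":0,"jaw":0},
    {"ax":0,"ay":0,"az":0,"dx":0,"dy":0,"dz":0,"jaw":0}
  ]
}}

```text
time: 9.55
ee_pos: [0.4301, 0.0485, -0.0023]
eef_rot: [0.0, 0.757, 0.653, 0.0]
wrist_force: [-0.3, -0.8, -0.3]
gripper_width: -0.0001
finger_force: 0.0
```

Call:
{"fn": "apply_moves", "kwargs": {
  "plan": [
    {"ax":0,"ay":0,"az":0,"dx":0,"dy":0,"dz":-0.15,"jaw":0},
    {"ax":0,"ay":0,"az":0,"dx":0,"dy":0,"dz":0,"jaw":0}
  ]
}}

```text
time: 9.72
ee_pos: [0.43, 0.0485, -0.0041]
eef_rot: [-0.0, 0.757, 0.653, -0.0]
wrist_force: [0.2, 0.3, 0.3]
gripper_width: -0.0
finger_force: 0.0
```

Call:
{"fn": "apply_moves", "kwargs": {
  "plan": [
    {"ax":0,"ay":0,"az":0,"dx":0,"dy":0,"dz":-0.15,"jaw":0},
    {"ax":0,"ay":0,"az":0,"dx":0,"dy":0,"dz":0,"jaw":0}
  ]
}}

```text
time: 9.88
ee_pos: [0.4299, 0.0485, -0.0057]
eef_rot: [-0.0, 0.757, 0.653, -0.0]
wrist_force: [-0.5, 0.3, -0.3]
gripper_width: -0.0004
finger_force: 0.0
```

```bash
python3 - <<'E'
import re
s=open("h.py").read()
s=s.replace('c=robot.camera_params(n); return c','return C[n]').replace('def P(n)','C={n:robot.camera_params(n) for n in("top","scene")}\ndef P(n)')
open("h.py","w").write(s)
E
python3 - <<'E'
from h import *
a=robot.read_camera("top")[:,:,::-1];s=np.ascontiguousarray(robot.read_camera("scene")[:,:,::-1])
st=robot.state(); e=st["ee_pos"]; print(e,st["wrist_force"])
q=proj("scene",e)[0]; print(q)
cv2.circle(s,tuple(int(round(v)) for v in q),1,(0,0,255),-1)
c=cv2.resize(s[150:260,210:330],(720,600),interpolation=cv2.INTER_CUBIC); cv2.imwrite("pics/g3.png",c)
E
```

```text
[ 0.43000946  0.0484637  -0.0054538 ] [ 0.16682743 -0.89272296  0.2010125 ]
[264.72622466 232.00572689]
```

View pics/g3.png

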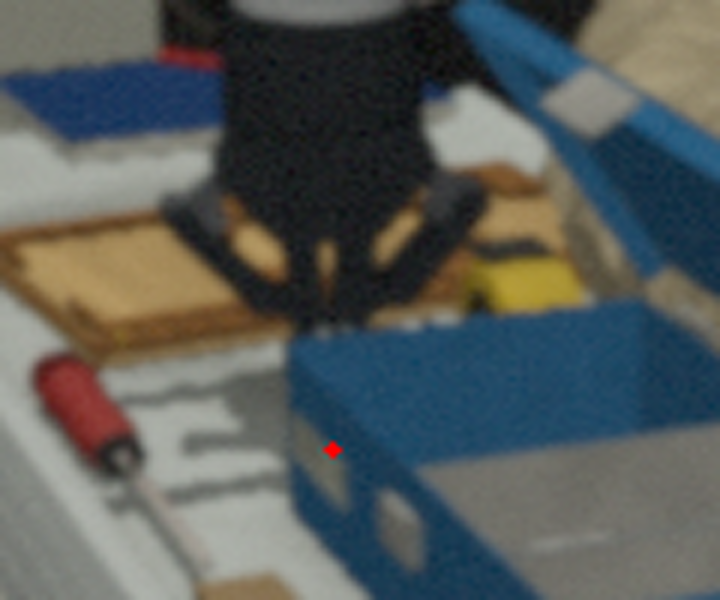

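```bash
python3 - <<'E'
from h import *
robot.read_camera("top");robot.read_camera("scene")
for t,p0 in(("sanding_block",(.505,-.404,0)),("ply_offcut",(.586,-.404,.17))):
    m=masks(t,("top","scene")); print(t,m.keys())
    for z in(-.02,-.015,-.01,-.005,0,.005,.01):
        x,f=fit(t,m,p0,z); print(z,np.round(x,4),round(f,4))
m={n:robot.trace(n,"block_slot") for n in("top","scene")}
m={n:r[0]["pixels"] for n,r in m.items() if r}; print(m.keys())
for z in(0,.005,.01,.015,.02,.025,.03):
    x,f=fit("b",m,(.404,.233,.09),z-.001,(.085,.146,.001)); print("block_slot top z",z,np.round(x,4),round(f,4))
E
```

```text
sanding_block dict_keys(['top', 'scene'])
-0.02 [ 0.5099 -0.4025 -0.0712] 0.5524
-0.015 [ 0.5085 -0.403  -0.0511] 0.4029
-0.01 [ 0.5079 -0.4016 -0.0491] 0.2533
-0.005 [ 0.5071 -0.4031 -0.0447] 0.1403
0 [ 0.5057 -0.4023 -0.0297] 0.1059
0.005 [ 0.5033 -0.4054 -0.065 ] 0.1377
0.01 [ 0.5022 -0.4045 -0.0443] 0.2462
ply_offcut dict_keys(['top', 'scene'])
-0.02 [ 0.5978 -0.3825 -0.1624] 1.406
-0.015 [ 0.5946 -0.3878 -0.0712] 1.2759
-0.01 [ 0.5931 -0.3918 -0.0184] 1.1133
-0.005 [ 0.5903 -0.4015  0.0855] 0.9537
0 [ 0.5879 -0.3999  0.1189] 0.8176
0.005 [ 0.5839 -0.4008  0.1621] 0.8118
0.01 [ 0.5815 -0.4004  0.1667] 0.8593
dict_keys(['top', 'scene'])
block_slot top z 0 [0.4032 0.2634 0.0517] 0.3738
block_slot top z 0.005 [0.4034 0.2591 0.0734] 0.2798
block_slot top z 0.01 [0.4019 0.2531 0.0628] 0.2528
block_slot top z 0.015 [0.4014 0.2444 0.0978] 0.292
block_slot top z 0.02 [0.4007 0.2349 0.0549] 0.3686
block_slot top z 0.025 [0.3988 0.2319 0.034 ] 0.5184
block_slot top z 0.03 [ 0.398   0.2306 -0.0611] 0.6964
```

Call:
{"fn": "apply_moves", "kwargs": {
  "plan": [
    {"ax":0,"ay":0,"az":0,"dx":0,"dy":0,"dz":4,"jaw":0},
    {"ax":0,"ay":0,"az":0,"dx":0,"dy":0,"dz":4,"jaw":0},
    {"ax":0,"ay":0,"az":0,"dx":-3,"dy":2,"dz":2,"jaw":0},
    {"ax":0,"ay":0,"az":0,"dx":-3,"dy":2,"dz":2,"jaw":0},
    {"ax":0,"ay":0,"az":0,"dx":0,"dy":4,"dz":0,"jaw":0},
    {"ax":0,"ay":0,"az":0,"dx":0,"dy":0,"dz":0,"jaw":0},
    {"ax":0,"ay":0,"az":0,"dx":0,"dy":0,"dz":0,"jaw":0}
  ]
}}

```text
time: 10.97
ee_pos: [0.3699, 0.1301, 0.1154]
eef_rot: [0.0, 0.756, 0.655, 0.001]
wrist_force: [0.2, -0.3, 0.1]
gripper_width: 0.0
finger_force: 0.0
```

```bash
python3 - <<'E'
from h import *
a=np.ascontiguousarray(robot.read_camera("top")[:,:,::-1]);s=np.ascontiguousarray(robot.read_camera("scene")[:,:,::-1])
e=robot.state()["ee_pos"]; print(e)
out=[]
for n,im in(("scene",s),("top",a)):
    q=proj(n,e)[0]; u,v=q.round().astype(int); print(n,q)
    for dz in(0,.02,.04,.06):
        w=proj(n,e+[0,0,dz])[0]; im[int(round(w[1])),int(round(w[0]))]=(0,0,255)
    u0,v0=max(u-40,0),max(v-65,0); print(n,"crop origin",u0,v0)
    out.append(cv2.resize(im[v0:v0+100,u0:u0+80],(400,500),interpolation=cv2.INTER_CUBIC))
cv2.imwrite("pics/g4.png",np.hstack(out))
E
```

```text
[0.36995295 0.12806078 0.11404721]
scene [227.80322687 175.79043732]
scene crop origin 188 111
top [216.00477604 309.9741304 ]
top crop origin 176 245
```

View pics/g4.png

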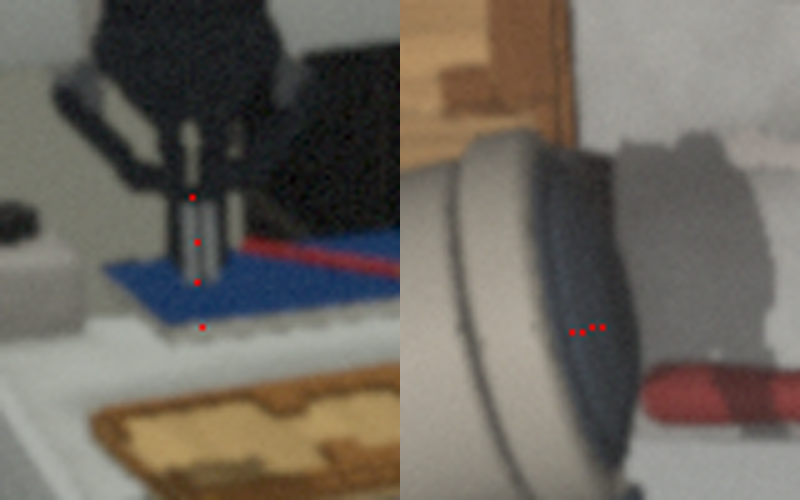

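In the scene view the real fingertips (crop (200,283)) sit about 20 mm above the reported TCP (crop (202,327)). The reported TCP is therefore about 20 mm too low, which explains the misses. I'll go back over the spanner and feel down to the worktop with that offset.

Call:
{"fn": "apply_moves", "kwargs": {
  "plan": [
    {"ax":0,"ay":0,"az":0,"dx":0,"dy":-4,"dz":0,"jaw":0.3},
    {"ax":0,"ay":0,"az":0,"dx":3,"dy":-2,"dz":-2,"jaw":0.3},
    {"ax":0,"ay":0,"az":0,"dx":3,"dy":-2,"dz":-2,"jaw":0.3},
    {"ax":0,"ay":0,"az":0,"dx":0,"dy":0,"dz":0,"jaw":0.3},
    {"ax":0,"ay":0,"az":0,"dx":0,"dy":0,"dz":-4,"jaw":0.3},
    {"ax":0,"ay":0,"az":0,"dx":0,"dy":0,"dz":-4,"jaw":0.3},
    {"ax":0,"ay":0,"az":0,"dx":0,"dy":0,"dz":-0.3,"jaw":0.3},
    {"ax":0,"ay":0,"az":0,"dx":0,"dy":0,"dz":-0.3,"jaw":0.3},
    {"ax":0,"ay":0,"az":0,"dx":0,"dy":0,"dz":-0.3,"jaw":0.3},
    {"ax":0,"ay":0,"az":0,"dx":0,"dy":0,"dz":-0.1,"jaw":0.3},
    {"ax":0,"ay":0,"az":0,"dx":0,"dy":0,"dz":0,"jaw":0.3}
  ]
}}

```text
time: 11.98
ee_pos: [0.4315, 0.0484, -0.0132]
eef_rot: [0.001, 0.757, 0.653, 0.001]
wrist_force: [0.7, 0.3, -0.1]
gripper_width: 0.0259
finger_force: 0.0
```

Call:
{"fn": "apply_moves", "kwargs": {
  "plan": [
    {"ax":0,"ay":0,"az":0,"dx":0,"dy":0,"dz":-0.1,"jaw":0.3},
    {"ax":0,"ay":0,"az":0,"dx":0,"dy":0,"dz":-0.1,"jaw":0.3},
    {"ax":0,"ay":0,"az":0,"dx":0,"dy":0,"dz":0,"jaw":0.3}
  ]
}}

```text
time: 12.23
ee_pos: [0.4305, 0.0486, -0.0166]
eef_rot: [0.0, 0.757, 0.653, 0.001]
wrist_force: [0.2, -0.0, -0.7]
gripper_width: 0.0258
finger_force: 0.0
```

Call:
{"fn": "apply_moves", "kwargs": {
  "plan": [
    {"ax":0,"ay":0,"az":0,"dx":0,"dy":0,"dz":-0.1,"jaw":0.3},
    {"ax":0,"ay":0,"az":0,"dx":0,"dy":0,"dz":0,"jaw":0.3}
  ]
}}

```text
time: 12.4
ee_pos: [0.4301, 0.0485, -0.0183]
eef_rot: [0.0, 0.757, 0.653, 0.0]
wrist_force: [-0.7, 1.0, 0.2]
gripper_width: 0.0252
finger_force: 0.0
```

Call:
{"fn": "apply_moves", "kwargs": {
  "plan": [
    {"ax":0,"ay":0,"az":0,"dx":0,"dy":0,"dz":-0.1,"jaw":0.3},
    {"ax":0,"ay":0,"az":0,"dx":0,"dy":0,"dz":0,"jaw":0.3}
  ]
}}

```text
time: 12.57
ee_pos: [0.43, 0.0485, -0.0195]
eef_rot: [-0.0, 0.757, 0.653, -0.0]
wrist_force: [1.1, 0.2, 0.3]
gripper_width: 0.0262
finger_force: 0.0
```

Call:
{"fn": "apply_moves", "kwargs": {
  "plan": [
    {"ax":0,"ay":0,"az":0,"dx":0,"dy":0,"dz":0,"jaw":0.1},
    {"ax":0,"ay":0,"az":0,"dx":0,"dy":0,"dz":0,"jaw":0},
    {"ax":0,"ay":0,"az":0,"dx":0,"dy":0,"dz":0,"jaw":0},
    {"ax":0,"ay":0,"az":0,"dx":0,"dy":0,"dz":0,"jaw":0},
    {"ax":0,"ay":0,"az":0,"dx":0,"dy":0,"dz":0,"jaw":0}
  ],
  "force": 50
}}

```text
time: 12.98
ee_pos: [0.4302, 0.0485, -0.0192]
eef_rot: [0.0, 0.757, 0.653, 0.0]
wrist_force: [0.8, 0.2, 0.4]
gripper_width: 0.0116
finger_force: 48.9
```

The spanner is gripped (11.6 mm, 49 N) with the reported z at -19 mm for an object resting on the worktop. Now I'll lift and carry it to the far slot.

Call:
{"fn": "apply_moves", "kwargs": {
  "plan": [
    {"ax":0,"ay":0,"az":0,"dx":0,"dy":0,"dz":2,"jaw":0},
    {"ax":0,"ay":0,"az":0,"dx":0,"dy":0,"dz":4,"jaw":0},
    {"ax":0,"ay":0,"az":0,"dx":0,"dy":0,"dz":4,"jaw":0},
    {"ax":0,"ay":0,"az":0,"dx":0,"dy":0,"dz":4,"jaw":0},
    {"ax":0,"ay":0,"az":1.7,"dx":1.8,"dy":2.5,"dz":0,"jaw":0},
    {"ax":0,"ay":0,"az":1.7,"dx":1.8,"dy":2.5,"dz":0,"jaw":0},
    {"ax":0,"ay":0,"az":1.7,"dx":1.8,"dy":2.5,"dz":0,"jaw":0},
    {"ax":0,"ay":0,"az":1.7,"dx":1.8,"dy":2.5,"dz":0,"jaw":0},
    {"ax":0,"ay":0,"az":1.7,"dx":1.8,"dy":2.5,"dz":0,"jaw":0},
    {"ax":0,"ay":0,"az":1.7,"dx":1.8,"dy":2.5,"dz":0,"jaw":0},
    {"ax":0,"ay":0,"az":1.7,"dx":1.8,"dy":2.5,"dz":0,"jaw":0},
    {"ax":0,"ay":0,"az":1.9,"dx":1.9,"dy":2.7,"dz":0,"jaw":0}
  ]
}}

```text
time: 13.98
ee_pos: [0.5755, 0.2515, 0.1198]
eef_rot: [-0.0, 0.673, 0.74, -0.001]
wrist_force: [0.1, -0.0, -0.5]
gripper_width: 0.0116
finger_force: 48.9
```

Call:
{"fn": "apply_moves", "kwargs": {
  "plan": [
    {"ax":0,"ay":0,"az":0,"dx":0,"dy":0,"dz":0,"jaw":0},
    {"ax":0,"ay":0,"az":0,"dx":0,"dy":0,"dz":0,"jaw":0},
    {"ax":0,"ay":0,"az":0,"dx":0,"dy":0,"dz":-2.5,"jaw":0},
    {"ax":0,"ay":0,"az":0,"dx":0,"dy":0,"dz":-2.5,"jaw":0},
    {"ax":0,"ay":0,"az":0,"dx":0,"dy":0,"dz":0,"jaw":0}
  ]
}}

```text
time: 14.4
ee_pos: [0.5719, 0.2486, 0.0648]
eef_rot: [-0.002, 0.674, 0.739, -0.004]
wrist_force: [-0.7, 0.3, -3.1]
gripper_width: 0.0116
finger_force: 49.0
```

```bash
python3 - <<'E'
from h import *
a=robot.read_camera("top")[:,:,::-1];s=robot.read_camera("scene")[:,:,::-1]
e=robot.state(); print(e["ee_pos"],e["wrist_force"])
for n in("top","scene"):
    for r in robot.trace(n,"small_spanner")[:2]: print(n,r["confidence"],r["rect"])
cv2.imwrite("pics/g5.png",np.hstack([cv2.resize(s[120:240,190:330],(420,360),interpolation=cv2.INTER_CUBIC),cv2.resize(a[165:325,110:270],(360,360),interpolation=cv2.INTER_CUBIC)]))
E
```

```text
[0.57401232 0.24939783 0.06996287] [-0.76946053 -0.34830678 -1.15146729]
top 0.63 [159.2, 192.9, 28.8, 13.2]
```

View pics/g5.png

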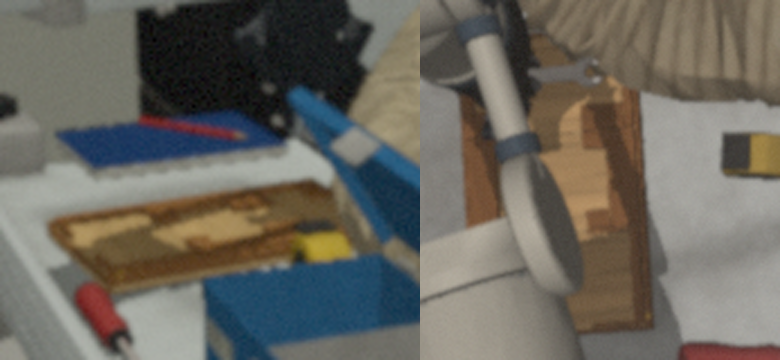

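The spanner's jaw end is visible at crop (600,72), px (190,197). That gives a centre within a few mm of the slot centre. I'll descend in steps and watch the force.

Call:
{"fn": "apply_moves", "kwargs": {
  "plan": [
    {"ax":0,"ay":0,"az":0,"dx":0,"dy":0,"dz":-1.5,"jaw":0},
    {"ax":0,"ay":0,"az":0,"dx":0,"dy":0,"dz":-1.5,"jaw":0},
    {"ax":0,"ay":0,"az":0,"dx":0,"dy":0,"dz":-1,"jaw":0},
    {"ax":0,"ay":0,"az":0,"dx":0,"dy":0,"dz":0,"jaw":0}
  ]
}}

```text
time: 14.93
ee_pos: [0.5744, 0.25, 0.0295]
eef_rot: [-0.0, 0.674, 0.739, -0.001]
wrist_force: [0.1, -0.2, -0.8]
gripper_width: 0.0116
finger_force: 49.0
```

Call:
{"fn": "apply_moves", "kwargs": {
  "plan": [
    {"ax":0,"ay":0,"az":0,"dx":0,"dy":0,"dz":-1,"jaw":0},
    {"ax":0,"ay":0,"az":0,"dx":0,"dy":0,"dz":-1,"jaw":0},
    {"ax":0,"ay":0,"az":0,"dx":0,"dy":0,"dz":-0.5,"jaw":0},
    {"ax":0,"ay":0,"az":0,"dx":0,"dy":0,"dz":0,"jaw":0},
    {"ax":0,"ay":0,"az":0,"dx":0,"dy":0,"dz":0,"jaw":0}
  ]
}}

```text
time: 15.35
ee_pos: [0.5748, 0.2504, 0.0052]
eef_rot: [-0.0, 0.673, 0.739, -0.0]
wrist_force: [0.0, 0.2, 0.0]
gripper_width: 0.0118
finger_force: 49.0
```

Call:
{"fn": "apply_moves", "kwargs": {
  "plan": [
    {"ax":0,"ay":0,"az":0,"dx":0,"dy":0,"dz":-0.4,"jaw":0},
    {"ax":0,"ay":0,"az":0,"dx":0,"dy":0,"dz":-0.3,"jaw":0},
    {"ax":0,"ay":0,"az":0,"dx":0,"dy":0,"dz":-0.2,"jaw":0},
    {"ax":0,"ay":0,"az":0,"dx":0,"dy":0,"dz":0,"jaw":0},
    {"ax":0,"ay":0,"az":0,"dx":0,"dy":0,"dz":0,"jaw":0}
  ]
}}

```text
time: 15.77
ee_pos: [0.575, 0.2505, -0.0035]
eef_rot: [-0.0, 0.673, 0.739, -0.0]
wrist_force: [-0.2, 0.2, -1.2]
gripper_width: 0.0118
finger_force: 49.0
```

Call:
{"fn": "apply_moves", "kwargs": {
  "plan": [
    {"ax":0,"ay":0,"az":0,"dx":0,"dy":0,"dz":-0.1,"jaw":0},
    {"ax":0,"ay":0,"az":0,"dx":0,"dy":0,"dz":-0.1,"jaw":0},
    {"ax":0,"ay":0,"az":0,"dx":0,"dy":0,"dz":0,"jaw":0}
  ]
}}

```text
time: 16.02
ee_pos: [0.5751, 0.2505, -0.0055]
eef_rot: [-0.0, 0.673, 0.739, -0.0]
wrist_force: [-0.1, 0.7, -1.6]
gripper_width: 0.0115
finger_force: 49.0
```

Call:
{"fn": "apply_moves", "kwargs": {
  "plan": [
    {"ax":0,"ay":0,"az":0,"dx":0,"dy":0,"dz":-0.1,"jaw":0},
    {"ax":0,"ay":0,"az":0,"dx":0,"dy":0,"dz":0,"jaw":0.3},
    {"ax":0,"ay":0,"az":0,"dx":0,"dy":0,"dz":0,"jaw":0.3},
    {"ax":0,"ay":0,"az":0,"dx":0,"dy":0,"dz":0,"jaw":0.3},
    {"ax":0,"ay":0,"az":0,"dx":0,"dy":0,"dz":0,"jaw":0.3},
    {"ax":0,"ay":0,"az":0,"dx":0,"dy":0,"dz":2,"jaw":0.3},
    {"ax":0,"ay":0,"az":0,"dx":0,"dy":0,"dz":4,"jaw":0.3},
    {"ax":0,"ay":0,"az":0,"dx":0,"dy":0,"dz":4,"jaw":0.3},
    {"ax":0,"ay":0,"az":0,"dx":0,"dy":0,"dz":4,"jaw":0.3},
    {"ax":0,"ay":0,"az":0,"dx":0,"dy":0,"dz":4,"jaw":0.3},
    {"ax":0,"ay":0,"az":0,"dx":0,"dy":0,"dz":4,"jaw":0.3},
    {"ax":0,"ay":0,"az":0,"dx":0,"dy":0,"dz":4,"jaw":0.3}
  ]
}}

```text
time: 17.02
ee_pos: [0.5747, 0.2503, 0.2561]
eef_rot: [0.0, 0.673, 0.739, 0.0]
wrist_force: [0.8, 0.9, 0.6]
gripper_width: 0.0257
finger_force: 0.0
```

Call:
{"fn": "apply_moves", "kwargs": {
  "plan": [
    {"ax":0,"ay":0,"az":0,"dx":0,"dy":0,"dz":4,"jaw":1},
    {"ax":0,"ay":0,"az":0,"dx":0,"dy":0,"dz":2,"jaw":1},
    {"ax":0,"ay":0,"az":-0.5,"dx":-0.4,"dy":-3.8,"dz":0,"jaw":1},
    {"ax":0,"ay":0,"az":-0.5,"dx":-0.4,"dy":-3.8,"dz":0,"jaw":1},
    {"ax":0,"ay":0,"az":-0.5,"dx":-0.4,"dy":-3.8,"dz":0,"jaw":1},
    {"ax":0,"ay":0,"az":-0.5,"dx":-0.4,"dy":-3.8,"dz":0,"jaw":1},
    {"ax":0,"ay":0,"az":-0.5,"dx":-0.4,"dy":-3.8,"dz":0,"jaw":1},
    {"ax":0,"ay":0,"az":-0.5,"dx":-0.4,"dy":-3.8,"dz":0,"jaw":1},
    {"ax":0,"ay":0,"az":-0.5,"dx":-0.4,"dy":-3.8,"dz":0,"jaw":1},
    {"ax":0,"ay":0,"az":-0.5,"dx":-0.4,"dy":-3.8,"dz":0,"jaw":1},
    {"ax":0,"ay":0,"az":-0.5,"dx":-0.4,"dy":-3.8,"dz":0,"jaw":1},
    {"ax":0,"ay":0,"az":-0.5,"dx":-0.4,"dy":-3.8,"dz":0,"jaw":1}
  ]
}}

```text
time: 18.02
ee_pos: [0.5345, -0.1313, 0.3141]
eef_rot: [0.0, 0.705, 0.709, 0.0]
wrist_force: [0.7, -0.3, 0.3]
gripper_width: 0.0854
finger_force: 0.0
```

Call:
{"fn": "apply_moves", "kwargs": {
  "plan": [
    {"ax":0,"ay":0,"az":-0.5,"dx":-0.4,"dy":-3.8,"dz":0,"jaw":1},
    {"ax":0,"ay":0,"az":-0.5,"dx":-0.4,"dy":-3.8,"dz":0,"jaw":1},
    {"ax":0,"ay":0,"az":-0.5,"dx":-0.4,"dy":-3.8,"dz":0,"jaw":1},
    {"ax":0,"ay":0,"az":0,"dx":-0.4,"dy":-3.8,"dz":0,"jaw":1},
    {"ax":0,"ay":0,"az":0,"dx":-0.4,"dy":-3.8,"dz":0,"jaw":1},
    {"ax":0,"ay":0,"az":0,"dx":-0.4,"dy":-3.8,"dz":0,"jaw":1},
    {"ax":0,"ay":0,"az":0,"dx":-0.6,"dy":-3.9,"dz":0,"jaw":1},
    {"ax":0,"ay":0,"az":0,"dx":0,"dy":0,"dz":0,"jaw":1},
    {"ax":0,"ay":0,"az":0,"dx":0,"dy":0,"dz":0,"jaw":1},
    {"ax":0,"ay":0,"az":0,"dx":0,"dy":0,"dz":0,"jaw":1}
  ]
}}

```text
time: 18.85
ee_pos: [0.5051, -0.3966, 0.3136]
eef_rot: [-0.0, 0.714, 0.7, 0.0]
wrist_force: [-0.1, 0.1, 0.4]
gripper_width: 0.0857
finger_force: 0.0
```

```bash
python3 - <<'E'
from h import *
a=robot.read_camera("top")[:,:,::-1];s=robot.read_camera("scene")[:,:,::-1]
st=robot.state(); print(st["ee_pos"],st["eef_rot"])
for n in("top","scene"):
  for t in("small_spanner","sanding_block"):
    for r in robot.trace(n,t)[:2]: print(t,n,r["confidence"],r["rect"])
for n in("scene",): print(proj(n,st["ee_pos"]+[0,0,.02]))
cv2.imwrite("pics/g6.png",np.hstack([cv2.resize(a[165:325,110:270],(480,480),interpolation=cv2.INTER_CUBIC),cv2.resize(s[170:230,190:290],(300,180),interpolation=cv2.INTER_CUBIC)] if 0 else [cv2.resize(a[165:325,110:270],(480,480),interpolation=cv2.INTER_CUBIC),cv2.resize(s[190:350,330:430],(300,480),interpolation=cv2.INTER_CUBIC)]))
E
```

```text
[ 0.50550485 -0.39548261  0.31450816] [5.32068076e-04 7.13787473e-01 7.00362140e-01 1.83294234e-04]
small_spanner top 0.83 [142.5, 200.2, 52.6, 8.4]
sanding_block top 0.86 [470.3, 230.4, 60.6, 30.6]
sanding_block scene 0.68 [365.4, 291.5, 63.3, 53.1]
[[408.89669118 121.59183388]]
```

View pics/g6.png

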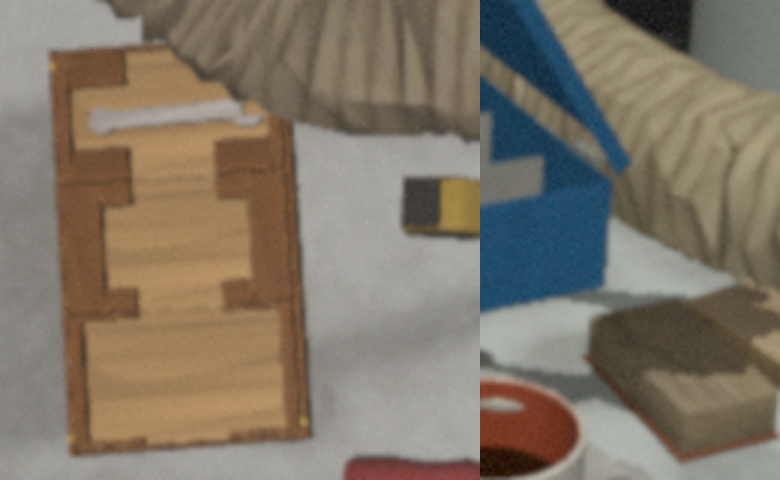

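The small spanner lies centred in its recess, crop x 90–262 within 72–270. Next is the sanding block. I'll keep the tips above 18 mm so the nearby offcut isn't touched.

Call:
{"fn": "apply_moves", "kwargs": {
  "plan": [
    {"ax":0,"ay":0,"az":0,"dx":0,"dy":-0.6,"dz":-2,"jaw":1},
    {"ax":0,"ay":0,"az":0,"dx":0,"dy":0,"dz":-4,"jaw":1},
    {"ax":0,"ay":0,"az":0,"dx":0,"dy":0,"dz":-4,"jaw":1},
    {"ax":0,"ay":0,"az":0,"dx":0,"dy":0,"dz":-4,"jaw":1},
    {"ax":0,"ay":0,"az":0,"dx":0,"dy":0,"dz":-4,"jaw":1},
    {"ax":0,"ay":0,"az":0,"dx":0,"dy":0,"dz":-4,"jaw":1},
    {"ax":0,"ay":0,"az":0,"dx":0,"dy":0,"dz":-4,"jaw":1},
    {"ax":0,"ay":0,"az":0,"dx":0,"dy":0,"dz":-2,"jaw":1},
    {"ax":0,"ay":0,"az":0,"dx":0,"dy":0,"dz":0,"jaw":1},
    {"ax":0,"ay":0,"az":0,"dx":0,"dy":0,"dz":0,"jaw":1}
  ]
}}

```text
time: 19.98
ee_pos: [0.5047, -0.4015, 0.0329]
eef_rot: [-0.001, 0.714, 0.7, -0.0]
wrist_force: [0.2, 0.9, 0.7]
gripper_width: 0.0855
finger_force: 0.0
```

Call:
{"fn": "apply_moves", "kwargs": {
  "plan": [
    {"ax":0,"ay":0,"az":0,"dx":0,"dy":0,"dz":-1,"jaw":1},
    {"ax":0,"ay":0,"az":0,"dx":0,"dy":0,"dz":-1,"jaw":1},
    {"ax":0,"ay":0,"az":0,"dx":0,"dy":0,"dz":-1,"jaw":1},
    {"ax":0,"ay":0,"az":0,"dx":0,"dy":0,"dz":-0.5,"jaw":1},
    {"ax":0,"ay":0,"az":0,"dx":0,"dy":0,"dz":-0.5,"jaw":1},
    {"ax":0,"ay":0,"az":0,"dx":0,"dy":0,"dz":0,"jaw":1}
  ]
}}

```text
time: 20.48
ee_pos: [0.5045, -0.4021, -0.0079]
eef_rot: [-0.001, 0.714, 0.7, -0.0]
wrist_force: [0.4, 0.8, -0.8]
gripper_width: 0.0857
finger_force: 0.0
```

Call:
{"fn": "apply_moves", "kwargs": {
  "plan": [
    {"ax":0,"ay":0,"az":0,"dx":0,"dy":0,"dz":0,"jaw":0.6},
    {"ax":0,"ay":0,"az":0,"dx":0,"dy":0,"dz":0,"jaw":0.6},
    {"ax":0,"ay":0,"az":0,"dx":0,"dy":0,"dz":0,"jaw":0.6},
    {"ax":0,"ay":0,"az":0,"dx":0,"dy":0,"dz":0,"jaw":0.6},
    {"ax":0,"ay":0,"az":0,"dx":0,"dy":0,"dz":0,"jaw":0.6},
    {"ax":0,"ay":0,"az":0,"dx":0,"dy":0,"dz":0,"jaw":0.6}
  ],
  "force": 50
}}

```text
time: 20.98
ee_pos: [0.5056, -0.403, -0.0052]
eef_rot: [0.001, 0.714, 0.7, 0.0]
wrist_force: [0.1, 0.3, 4.7]
gripper_width: 0.0602
finger_force: 56.5
```

Call:
{"fn": "apply_moves", "kwargs": {
  "plan": [
    {"ax":0,"ay":0,"az":0,"dx":0,"dy":0,"dz":1,"jaw":0.6},
    {"ax":0,"ay":0,"az":0,"dx":0,"dy":0,"dz":2,"jaw":0.6},
    {"ax":0,"ay":0,"az":0,"dx":0,"dy":0,"dz":4,"jaw":0.6},
    {"ax":0,"ay":0,"az":0,"dx":0,"dy":0,"dz":4,"jaw":0.6},
    {"ax":0,"ay":0,"az":0,"dx":0,"dy":0,"dz":4,"jaw":0.6},
    {"ax":0,"ay":0,"az":0,"dx":0,"dy":0,"dz":4,"jaw":0.6},
    {"ax":0,"ay":0,"az":0,"dx":0,"dy":0,"dz":4,"jaw":0.6},
    {"ax":0,"ay":0,"az":0,"dx":0,"dy":0,"dz":4,"jaw":0.6},
    {"ax":0,"ay":0,"az":0,"dx":0,"dy":0,"dz":3,"jaw":0.6},
    {"ax":0,"ay":0,"az":0,"dx":0,"dy":0,"dz":0,"jaw":0.6}
  ]
}}

```text
time: 21.82
ee_pos: [0.5056, -0.403, 0.3031]
eef_rot: [0.006, 0.714, 0.7, 0.0]
wrist_force: [0.6, 0.4, 0.3]
gripper_width: 0.0605
finger_force: 55.9
```

Call:
{"fn": "apply_moves", "kwargs": {
  "plan": [
    {"ax":0,"ay":0,"az":0.5,"dx":-0.6,"dy":3.7,"dz":0,"jaw":0.6},
    {"ax":0,"ay":0,"az":0.5,"dx":-0.6,"dy":3.7,"dz":0,"jaw":0.6},
    {"ax":0,"ay":0,"az":0.5,"dx":-0.6,"dy":3.7,"dz":0,"jaw":0.6},
    {"ax":0,"ay":0,"az":0.5,"dx":-0.6,"dy":3.7,"dz":0,"jaw":0.6},
    {"ax":0,"ay":0,"az":0.5,"dx":-0.6,"dy":3.7,"dz":0,"jaw":0.6},
    {"ax":0,"ay":0,"az":0.5,"dx":-0.6,"dy":3.7,"dz":0,"jaw":0.6},
    {"ax":0,"ay":0,"az":0.5,"dx":-0.6,"dy":3.7,"dz":0,"jaw":0.6},
    {"ax":0,"ay":0,"az":0.5,"dx":-0.6,"dy":3.7,"dz":0,"jaw":0.6},
    {"ax":0,"ay":0,"az":0.5,"dx":-0.6,"dy":3.7,"dz":0,"jaw":0.6},
    {"ax":0,"ay":0,"az":0.5,"dx":-0.6,"dy":3.7,"dz":0,"jaw":0.6},
    {"ax":0,"ay":0,"az":0.5,"dx":-0.6,"dy":3.7,"dz":0,"jaw":0.6},
    {"ax":0,"ay":0,"az":0.6,"dx":-0.6,"dy":3.7,"dz":0,"jaw":0.6}
  ]
}}

```text
time: 22.82
ee_pos: [0.4319, 0.043, 0.2931]
eef_rot: [-0.0, 0.676, 0.737, -0.0]
wrist_force: [0.5, -0.2, -0.5]
gripper_width: 0.0603
finger_force: 55.9
```

Call:
{"fn": "apply_moves", "kwargs": {
  "plan": [
    {"ax":0,"ay":0,"az":0,"dx":-0.6,"dy":3.8,"dz":0,"jaw":0.6},
    {"ax":0,"ay":0,"az":0,"dx":-0.6,"dy":3.8,"dz":0,"jaw":0.6},
    {"ax":0,"ay":0,"az":0,"dx":-0.6,"dy":3.8,"dz":0,"jaw":0.6},
    {"ax":0,"ay":0,"az":0,"dx":-0.6,"dy":3.8,"dz":0,"jaw":0.6},
    {"ax":0,"ay":0,"az":0,"dx":-0.5,"dy":4,"dz":0,"jaw":0.6},
    {"ax":0,"ay":0,"az":0,"dx":0,"dy":0,"dz":0,"jaw":0.6},
    {"ax":0,"ay":0,"az":0,"dx":0,"dy":0,"dz":0,"jaw":0.6}
  ]
}}

```text
time: 23.4
ee_pos: [0.4029, 0.2352, 0.2925]
eef_rot: [-0.0, 0.674, 0.738, -0.001]
wrist_force: [0.9, -0.3, -0.9]
gripper_width: 0.0602
finger_force: 55.8
```

Call:
{"fn": "apply_moves", "kwargs": {
  "plan": [
    {"ax":0,"ay":0,"az":0,"dx":0,"dy":0,"dz":-3,"jaw":0.6},
    {"ax":0,"ay":0,"az":0,"dx":0,"dy":0,"dz":-4,"jaw":0.6},
    {"ax":0,"ay":0,"az":0,"dx":0,"dy":0,"dz":-4,"jaw":0.6},
    {"ax":0,"ay":0,"az":0,"dx":0,"dy":0,"dz":-4,"jaw":0.6},
    {"ax":0,"ay":0,"az":0,"dx":0,"dy":0,"dz":-4,"jaw":0.6},
    {"ax":0,"ay":0,"az":0,"dx":0,"dy":0,"dz":-4,"jaw":0.6},
    {"ax":0,"ay":0,"az":0,"dx":0,"dy":0,"dz":-2,"jaw":0.6},
    {"ax":0,"ay":0,"az":0,"dx":0,"dy":0,"dz":-1.5,"jaw":0.6},
    {"ax":0,"ay":0,"az":0,"dx":0,"dy":0,"dz":0,"jaw":0.6},
    {"ax":0,"ay":0,"az":0,"dx":0,"dy":0,"dz":0,"jaw":0.6}
  ]
}}

```text
time: 24.23
ee_pos: [0.4037, 0.2321, 0.028]
eef_rot: [-0.0, 0.677, 0.736, -0.001]
wrist_force: [0.7, 0.6, -0.4]
gripper_width: 0.0601
finger_force: 55.8
```

```bash
python3 - <<'E'
from h import *
a=robot.read_camera("top")[:,:,::-1];s=robot.read_camera("scene")[:,:,::-1]
st=robot.state(); print(st["ee_pos"],st["wrist_force"])
m={}
for n in("top","scene"):
    for r in robot.trace(n,"sanding_block")[:2]: print(n,r["confidence"],r["rect"])
cv2.imwrite("pics/g7.png",np.hstack([cv2.resize(a[165:325,110:270],(400,400),interpolation=cv2.INTER_CUBIC),cv2.resize(s[140:240,190:290],(400,400),interpolation=cv2.INTER_CUBIC)]))
E
```

```text
[0.40513372 0.23325144 0.03036603] [ 0.73934143  0.40159295 -1.24511818]
top 0.94 [169.3, 274.2, 32.7, 31.9]
scene 0.92 [214.3, 177.0, 38.0, 24.0]
```

View pics/g7.png

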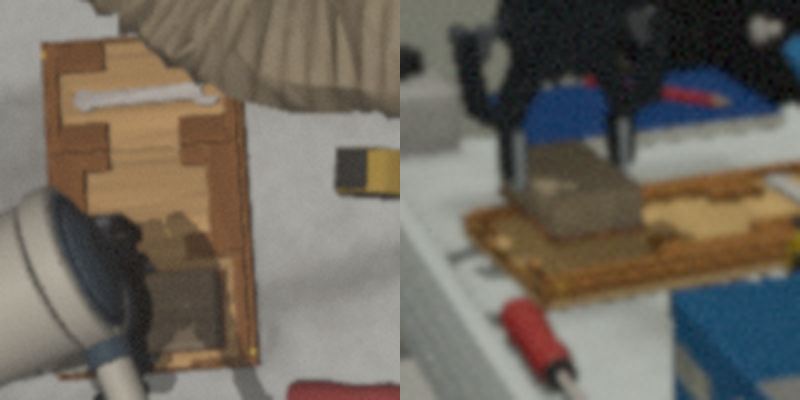

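```bash
python3 - <<'E'
from h import *
a=robot.read_camera("top");robot.read_camera("scene")
e=robot.state()["ee_pos"]; print(e)
T=robot.trace("top","sanding_block")[0]; S=robot.trace("scene","sanding_block")[0]
for dy in(-.008,-.004,0,.004):
    X=box("sanding_block",(e[0],e[1]+dy,.087),.0365)
    for n,r in(("top",T),("scene",S)):
        q=proj(n,X); print(dy,n,"pred l,t,r,b",q.min(0).round(1),q.max(0).round(1),"obs",r["rect"][:2],np.round([r["rect"][0]+r["rect"][2],r["rect"][1]+r["rect"][3]],1))
img=np.ascontiguousarray(a[:,:,::-1])
g=lambda X,c:cv2.polylines(big,[np.round((proj("top",X)-[110,165]+.5)*4).astype(np.int32)],True,c,1)
big=cv2.resize(img[165:325,110:270],(640,640),interpolation=cv2.INTER_CUBIC)
def rect(cx,cy,w,h,yaw,z):
    c,s=np.cos(yaw),np.sin(yaw); return np.array([[cx+c*i*w/2-s*j*h/2,cy+s*i*w/2+c*j*h/2,z] for i,j in((-1,-1),(1,-1),(1,1),(-1,1))])
y=.087
for k,(w,h) in enumerate(((.078,.128),(.054,.096),(.041,.130))):
    cx,cy=.4043+k*.086*np.cos(y),.2332+k*.086*np.sin(y); g(rect(cx,cy,w,h,y,.012),(0,255,0)); g(rect(cx,cy,.085,.146,y,.02),(255,255,0))
g(rect(e[0],e[1],.062,.112,y,.0665),(0,0,255))
cv2.imwrite("pics/g8.png",big[:600])
E
```

```text
[0.40493526 0.23373731 0.03017703]
-0.008 top pred l,t,r,b [137.9 270.9] [202.6 308.1] obs [169.8, 272.9] [203.  305.7]
-0.008 scene pred l,t,r,b [213.1 173.8] [252.4 201.3] obs [217.1, 177.0] [251.  202.5]
-0.004 top pred l,t,r,b [135.7 270.8] [200.5 308.1] obs [169.8, 272.9] [203.  305.7]
-0.004 scene pred l,t,r,b [212.7 173.4] [252.  200.8] obs [217.1, 177.0] [251.  202.5]
0 top pred l,t,r,b [133.6 270.8] [198.4 308.1] obs [169.8, 272.9] [203.  305.7]
0 scene pred l,t,r,b [212.4 173. ] [251.5 200.2] obs [217.1, 177.0] [251.  202.5]
0.004 top pred l,t,r,b [131.4 270.7] [196.4 308. ] obs [169.8, 272.9] [203.  305.7]
0.004 scene pred l,t,r,b [212.  172.6] [251.  199.7] obs [217.1, 177.0] [251.  202.5]
```

View pics/g8.png

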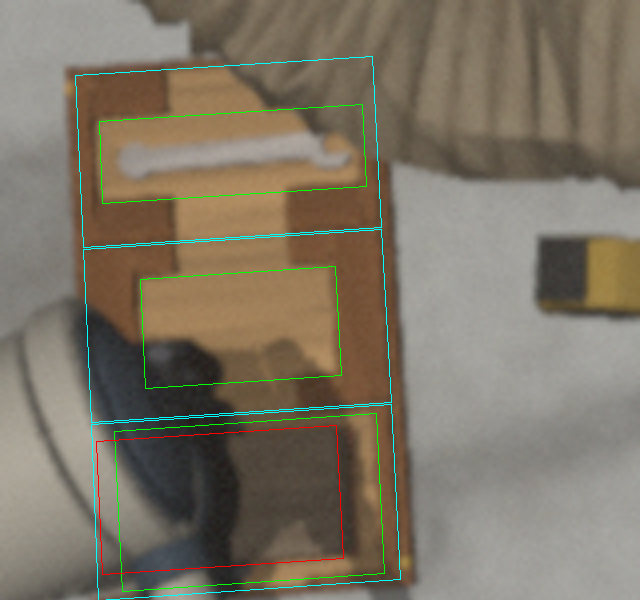

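The overlay shows the recess models match the picture. The held block's right end is at crop x≈355 against a predicted 343, so it sits about 5 mm toward -y. I'll shift +y and lower.

Call:
{"fn": "apply_moves", "kwargs": {
  "plan": [
    {"ax":0,"ay":0,"az":0,"dx":0,"dy":0.4,"dz":0,"jaw":0.6},
    {"ax":0,"ay":0,"az":0,"dx":0,"dy":0,"dz":-0.8,"jaw":0.6},
    {"ax":0,"ay":0,"az":0,"dx":0,"dy":0,"dz":-0.8,"jaw":0.6},
    {"ax":0,"ay":0,"az":0,"dx":0,"dy":0,"dz":-0.4,"jaw":0.6},
    {"ax":0,"ay":0,"az":0,"dx":0,"dy":0,"dz":0,"jaw":0.6},
    {"ax":0,"ay":0,"az":0,"dx":0,"dy":0,"dz":0,"jaw":0.6}
  ]
}}

```text
time: 25.13
ee_pos: [0.4037, 0.2373, 0.0079]
eef_rot: [-0.0, 0.676, 0.737, -0.001]
wrist_force: [-0.1, -0.2, -1.4]
gripper_width: 0.0602
finger_force: 55.9
```

Call:
{"fn": "apply_moves", "kwargs": {
  "plan": [
    {"ax":0,"ay":0,"az":0,"dx":0,"dy":0,"dz":-0.1,"jaw":0.6},
    {"ax":0,"ay":0,"az":0,"dx":0,"dy":0,"dz":-0.1,"jaw":0.6},
    {"ax":0,"ay":0,"az":0,"dx":0,"dy":0,"dz":0,"jaw":0.6}
  ]
}}

```text
time: 25.38
ee_pos: [0.4041, 0.2374, 0.0067]
eef_rot: [0.0, 0.676, 0.737, 0.0]
wrist_force: [0.2, 0.2, 0.6]
gripper_width: 0.0604
finger_force: 56.0
```

Call:
{"fn": "apply_moves", "kwargs": {
  "plan": [
    {"ax":0,"ay":0,"az":0,"dx":0,"dy":0,"dz":-0.1,"jaw":0.6},
    {"ax":0,"ay":0,"az":0,"dx":0,"dy":0,"dz":0,"jaw":0.6}
  ]
}}

```text
time: 25.55
ee_pos: [0.4042, 0.2374, 0.0067]
eef_rot: [0.0, 0.676, 0.737, 0.0]
wrist_force: [-3.2, -1.6, 6.0]
gripper_width: 0.0603
finger_force: 56.6
```

Call:
{"fn": "apply_moves", "kwargs": {
  "plan": [
    {"ax":0,"ay":0,"az":0,"dx":0,"dy":0,"dz":-0.1,"jaw":0.6},
    {"ax":0,"ay":0,"az":0,"dx":0,"dy":0,"dz":0,"jaw":0.6}
  ]
}}

```text
time: 25.72
ee_pos: [0.4042, 0.2375, 0.0067]
eef_rot: [0.0, 0.676, 0.737, 0.0]
wrist_force: [-6.2, -2.2, 11.4]
gripper_width: 0.0604
finger_force: 57.2
```

Floor contact is at reported z 6.7 mm, which matches grasp height plus 12 mm. I'll release, rise, and move above the tape.

Call:
{"fn": "apply_moves", "kwargs": {
  "plan": [
    {"ax":0,"ay":0,"az":0,"dx":0,"dy":0,"dz":0.1,"jaw":0.85},
    {"ax":0,"ay":0,"az":0,"dx":0,"dy":0,"dz":0,"jaw":0.85},
    {"ax":0,"ay":0,"az":0,"dx":0,"dy":0,"dz":0,"jaw":0.85},
    {"ax":0,"ay":0,"az":0,"dx":0,"dy":0,"dz":0,"jaw":0.85},
    {"ax":0,"ay":0,"az":0,"dx":0,"dy":0,"dz":1,"jaw":0.85},
    {"ax":0,"ay":0,"az":0,"dx":0,"dy":0,"dz":3,"jaw":0.85},
    {"ax":0,"ay":0,"az":0,"dx":0,"dy":0,"dz":4,"jaw":0.56},
    {"ax":0,"ay":0,"az":0,"dx":0,"dy":0,"dz":4,"jaw":0.56},
    {"ax":0,"ay":0,"az":0,"dx":0,"dy":0,"dz":4,"jaw":0.56},
    {"ax":0,"ay":0,"az":0,"dx":0,"dy":0,"dz":4,"jaw":0.56}
  ]
}}

```text
time: 26.55
ee_pos: [0.4037, 0.2373, 0.2083]
eef_rot: [0.0, 0.676, 0.737, 0.0]
wrist_force: [0.2, -0.3, 0.5]
gripper_width: 0.0478
finger_force: 0.0
```

Call:
{"fn": "apply_moves", "kwargs": {
  "plan": [
    {"ax":0,"ay":0,"az":-1.5,"dx":1.5,"dy":-2.6,"dz":0,"jaw":0.56},
    {"ax":0,"ay":0,"az":-1.5,"dx":1.5,"dy":-2.6,"dz":0,"jaw":0.56},
    {"ax":0,"ay":0,"az":-1.5,"dx":1.5,"dy":-2.6,"dz":0,"jaw":0.56},
    {"ax":0,"ay":0,"az":-1.5,"dx":1.5,"dy":-2.6,"dz":0,"jaw":0.56},
    {"ax":0,"ay":0,"az":-1.5,"dx":1.5,"dy":-2.6,"dz":0,"jaw":0.56},
    {"ax":0,"ay":0,"az":-1.5,"dx":1.5,"dy":-2.6,"dz":0,"jaw":0.56},
    {"ax":0,"ay":0,"az":-1.2,"dx":1.9,"dy":-2.9,"dz":0,"jaw":0.56},
    {"ax":0,"ay":0,"az":0,"dx":0,"dy":0,"dz":0,"jaw":0.56},
    {"ax":0,"ay":0,"az":0,"dx":0,"dy":0,"dz":0,"jaw":0.56}
  ]
}}

```text
time: 27.3
ee_pos: [0.5134, 0.0511, 0.2057]
eef_rot: [-0.0, 0.74, 0.673, -0.0]
wrist_force: [-0.3, 0.2, 0.5]
gripper_width: 0.0482
finger_force: 0.0
```

```bash
python3 - <<'E'
from h import *
a=robot.read_camera("top");s=robot.read_camera("scene")
st=robot.state(); print(st["ee_pos"],st["eef_rot"],st["gripper_width"])
for n in("top","scene"):
  for t in("sanding_block","tape_measure"):
    for r in robot.trace(n,t)[:1]: print(t,n,round(r["confidence"],2),r["rect"])
e=st["ee_pos"]; print("pred tape rect scene",proj("scene",box("tape_measure",(.5139,.0517,-.093))).round(0).tolist(), "tips", proj("scene",e+[0,0,.025]))
cv2.imwrite("pics/g9.png",np.hstack([cv2.resize(a[165:325,110:290,::-1],(450,400),interpolation=cv2.INTER_CUBIC),cv2.resize(s[110:230,200:305,::-1],(350,400),interpolation=cv2.INTER_CUBIC)]))
E
```

```text
[0.51287738 0.05282254 0.20604205] [-1.80583541e-04  7.38788615e-01  6.73937187e-01  1.29508245e-04] 0.04802884264372212
sanding_block top 0.7 [137.4, 276.1, 63.5, 30.0]
tape_measure top 0.6 [281.1, 232.8, 6.4, 10.2]
sanding_block scene 0.93 [214.6, 183.9, 36.1, 22.7]
pred tape rect scene [[295.0, 232.0], [295.0, 205.0], [286.0, 219.0], [285.0, 193.0], [310.0, 230.0], [311.0, 203.0], [300.0, 217.0], [301.0, 192.0]] tips [[297.25347149 127.83541147]]
```

View pics/g9.png

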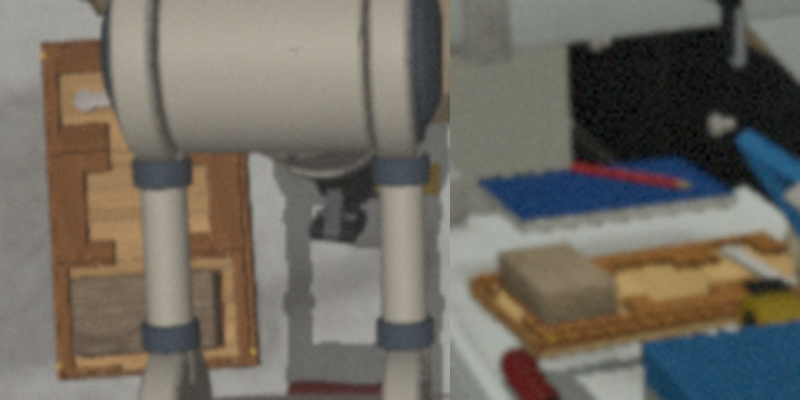

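The block is in its recess (crop x 72–222 inside 65–237) and the spanner is in its slot. Now I'll descend on the tape.

Call:
{"fn": "apply_moves", "kwargs": {
  "plan": [
    {"ax":0,"ay":0,"az":0,"dx":0,"dy":0,"dz":-4,"jaw":0.58},
    {"ax":0,"ay":0,"az":0,"dx":0,"dy":0,"dz":-4,"jaw":0.58},
    {"ax":0,"ay":0,"az":0,"dx":0,"dy":0,"dz":-3,"jaw":0.58},
    {"ax":0,"ay":0,"az":0,"dx":0,"dy":0,"dz":-2,"jaw":0.58},
    {"ax":0,"ay":0,"az":0,"dx":0,"dy":0,"dz":-2,"jaw":0.58},
    {"ax":0,"ay":0,"az":0,"dx":0,"dy":0,"dz":0,"jaw":0.58},
    {"ax":0,"ay":0,"az":0,"dx":0,"dy":0,"dz":0,"jaw":0.58}
  ]
}}

```text
time: 28.18
ee_pos: [0.5122, 0.053, 0.055]
eef_rot: [-0.001, 0.738, 0.674, -0.001]
wrist_force: [0.3, 0.1, 1.0]
gripper_width: 0.05
finger_force: 0.0
```

Call:
{"fn": "apply_moves", "kwargs": {
  "plan": [
    {"ax":0,"ay":0,"az":0,"dx":0,"dy":0,"dz":-1,"jaw":0.58},
    {"ax":0,"ay":0,"az":0,"dx":0,"dy":0,"dz":-1,"jaw":0.58},
    {"ax":0,"ay":0,"az":0,"dx":0,"dy":0,"dz":-1,"jaw":0.58},
    {"ax":0,"ay":0,"az":0,"dx":0,"dy":0,"dz":0,"jaw":0.58}
  ]
}}

```text
time: 28.52
ee_pos: [0.5119, 0.0525, 0.0234]
eef_rot: [-0.001, 0.739, 0.674, -0.001]
wrist_force: [-0.0, 0.7, -0.9]
gripper_width: 0.0495
finger_force: 0.0
```

Call:
{"fn": "apply_moves", "kwargs": {
  "plan": [
    {"ax":0,"ay":0,"az":0,"dx":0,"dy":0,"dz":-1,"jaw":0.58},
    {"ax":0,"ay":0,"az":0,"dx":0,"dy":0,"dz":-1,"jaw":0.58},
    {"ax":0,"ay":0,"az":0,"dx":0,"dy":0,"dz":0,"jaw":0.58},
    {"ax":0,"ay":0,"az":0,"dx":0,"dy":0,"dz":0,"jaw":0.58}
  ]
}}

```text
time: 28.85
ee_pos: [0.5124, 0.0524, 0.0046]
eef_rot: [-0.001, 0.739, 0.674, -0.001]
wrist_force: [0.5, -0.2, 0.8]
gripper_width: 0.0495
finger_force: 0.0
```

Call:
{"fn": "apply_moves", "kwargs": {
  "plan": [
    {"ax":0,"ay":0,"az":0,"dx":0,"dy":0,"dz":0,"jaw":0.3},
    {"ax":0,"ay":0,"az":0,"dx":0,"dy":0,"dz":0,"jaw":0.3},
    {"ax":0,"ay":0,"az":0,"dx":0,"dy":0,"dz":0,"jaw":0.3},
    {"ax":0,"ay":0,"az":0,"dx":0,"dy":0,"dz":0,"jaw":0.3},
    {"ax":0,"ay":0,"az":0,"dx":0,"dy":0,"dz":0,"jaw":0.3}
  ],
  "force": 60
}}

```text
time: 29.27
ee_pos: [0.5137, 0.0524, 0.0064]
eef_rot: [0.001, 0.739, 0.674, 0.001]
wrist_force: [0.9, -1.4, 2.6]
gripper_width: 0.033
finger_force: 59.5
```

Call:
{"fn": "apply_moves", "kwargs": {
  "plan": [
    {"ax":0,"ay":0,"az":0,"dx":0,"dy":0,"dz":2,"jaw":0.3},
    {"ax":0,"ay":0,"az":0,"dx":0,"dy":0,"dz":3,"jaw":0.3},
    {"ax":0,"ay":0,"az":0,"dx":0,"dy":0,"dz":3,"jaw":0.3},
    {"ax":0,"ay":0,"az":0,"dx":0,"dy":0,"dz":2,"jaw":0.3},
    {"ax":0,"ay":0,"az":1.3,"dx":-0.3,"dy":2.3,"dz":0,"jaw":0.3},
    {"ax":0,"ay":0,"az":1.3,"dx":-0.3,"dy":2.3,"dz":0,"jaw":0.3},
    {"ax":0,"ay":0,"az":1.3,"dx":-0.3,"dy":2.3,"dz":0,"jaw":0.3},
    {"ax":0,"ay":0,"az":1.3,"dx":-0.3,"dy":2.3,"dz":0,"jaw":0.3},
    {"ax":0,"ay":0,"az":1.3,"dx":-0.3,"dy":2.3,"dz":0,"jaw":0.3},
    {"ax":0,"ay":0,"az":1.3,"dx":-0.3,"dy":2.3,"dz":0,"jaw":0.3},
    {"ax":0,"ay":0,"az":1.3,"dx":-0.3,"dy":2.3,"dz":0,"jaw":0.3},
    {"ax":0,"ay":0,"az":1.1,"dx":-0.2,"dy":2.7,"dz":0,"jaw":0.3}
  ]
}}

```text
time: 30.27
ee_pos: [0.4891, 0.241, 0.1046]
eef_rot: [-0.0, 0.676, 0.737, -0.001]
wrist_force: [0.8, -1.0, -2.6]
gripper_width: 0.0333
finger_force: 59.7
```

Call:
{"fn": "apply_moves", "kwargs": {
  "plan": [
    {"ax":0,"ay":0,"az":0,"dx":0,"dy":0,"dz":0,"jaw":0.3},
    {"ax":0,"ay":0,"az":0,"dx":0,"dy":0,"dz":-2,"jaw":0.3},
    {"ax":0,"ay":0,"az":0,"dx":0,"dy":0,"dz":-2,"jaw":0.3},
    {"ax":0,"ay":0,"az":0,"dx":0,"dy":0,"dz":-2,"jaw":0.3},
    {"ax":0,"ay":0,"az":0,"dx":0,"dy":0,"dz":0,"jaw":0.3},
    {"ax":0,"ay":0,"az":0,"dx":0,"dy":0,"dz":0,"jaw":0.3}
  ]
}}

```text
time: 30.77
ee_pos: [0.4886, 0.2397, 0.0438]
eef_rot: [-0.001, 0.676, 0.737, -0.002]
wrist_force: [0.4, -0.1, -3.2]
gripper_width: 0.0332
finger_force: 59.8
```

```bash
python3 - <<'E'
from h import *
a=robot.read_camera("top");s=robot.read_camera("scene")
st=robot.state(); e=st["ee_pos"]; print(e,st["eef_rot"],st["gripper_width"],st["wrist_force"])
X=box("t",(e[0],e[1],.087),e[2]-.006,(.038,.080,.066))
for n in("top","scene"):
    q=proj(n,X); print(n,"pred",q.min(0).round(1),q.max(0).round(1))
    for r in robot.trace(n,"tape_measure")[:2]: b=r["rect"]; print(n,round(r["confidence"],2),b[:2],np.round([b[0]+b[2],b[1]+b[3]],1))
def ov(n,im,u0,v0,w,h,S):
    b=cv2.resize(np.ascontiguousarray(im[v0:v0+h,u0:u0+w,::-1]),(w*S,h*S),interpolation=cv2.INTER_CUBIC)
    P2=lambda Y:np.round((proj(n,Y)-[u0,v0]+.5)*S).astype(np.int32)
    y=.087;c,sn=np.cos(y),np.sin(y);cx,cy=.490,.2407
    R=np.array([[cx+c*i*.027-sn*j*.048,cy+sn*i*.027+c*j*.048,.012] for i,j in((-1,-1),(1,-1),(1,1),(-1,1))])
    cv2.polylines(b,[P2(R)],True,(0,255,0),1); cv2.polylines(b,[cv2.convexHull(P2(X))],True,(0,0,255),1); return b
A=ov("top",a,125,170,100,150,4);B=ov("scene",s,205,120,95,150,4)
cv2.imwrite("pics/g10.png",np.hstack([A,B]))
E
```

```text
[0.49058157 0.24050227 0.04681943] [2.32575902e-04 6.76066845e-01 7.36840076e-01 5.18332672e-04] 0.03340391068833889 [ 0.15801475 -0.58564807 -2.38544577]
top pred [134.2 229.8] [187.4 255.9]
top 0.74 [163.1, 234.7] [186.5 256.2]
top 0.21 [134.2, 267.9] [213.1 315.2]
scene pred [249.4 156.5] [275.8 191. ]
scene 0.71 [252.9, 160.5] [272.9 189.8]
```

View pics/g10.png

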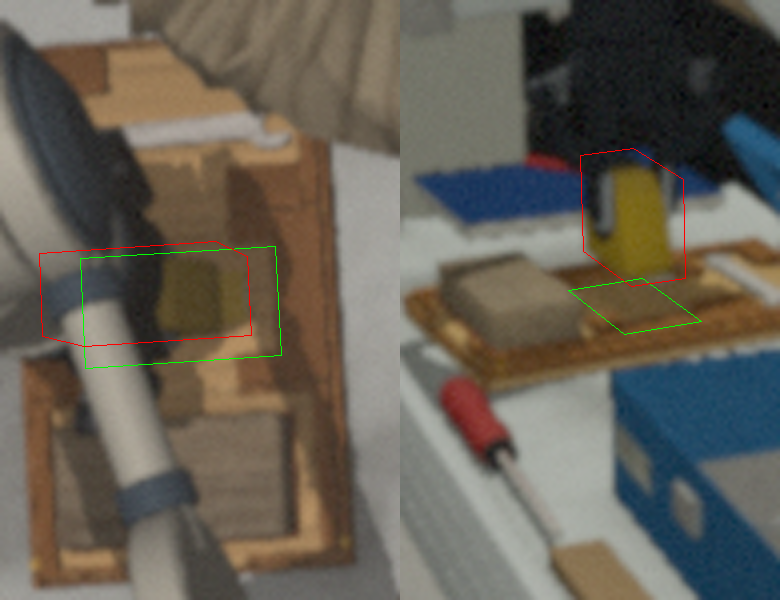

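The tape is upright and within a few mm of its recess outline in both views. I'll lower it until it touches.

Call:
{"fn": "apply_moves", "kwargs": {
  "plan": [
    {"ax":0,"ay":0,"az":0,"dx":0,"dy":0,"dz":-1,"jaw":0.3},
    {"ax":0,"ay":0,"az":0,"dx":0,"dy":0,"dz":-1,"jaw":0.3},
    {"ax":0,"ay":0,"az":0,"dx":0,"dy":0,"dz":-0.4,"jaw":0.3},
    {"ax":0,"ay":0,"az":0,"dx":0,"dy":0,"dz":-0.2,"jaw":0.3},
    {"ax":0,"ay":0,"az":0,"dx":0,"dy":0,"dz":0,"jaw":0.3},
    {"ax":0,"ay":0,"az":0,"dx":0,"dy":0,"dz":0,"jaw":0.3}
  ]
}}

```text
time: 31.47
ee_pos: [0.4901, 0.2405, 0.0195]
eef_rot: [-0.0, 0.676, 0.737, -0.0]
wrist_force: [-0.5, -0.1, -2.9]
gripper_width: 0.0333
finger_force: 59.9
```

Call:
{"fn": "apply_moves", "kwargs": {
  "plan": [
    {"ax":0,"ay":0,"az":0,"dx":0,"dy":0,"dz":-0.1,"jaw":0.3},
    {"ax":0,"ay":0,"az":0,"dx":0,"dy":0,"dz":-0.1,"jaw":0.3},
    {"ax":0,"ay":0,"az":0,"dx":0,"dy":0,"dz":0,"jaw":0.3}
  ]
}}

```text
time: 31.72
ee_pos: [0.4904, 0.2406, 0.0184]
eef_rot: [0.0, 0.676, 0.737, 0.0]
wrist_force: [-0.3, -0.9, 0.3]
gripper_width: 0.0332
finger_force: 60.3
```

Call:
{"fn": "apply_moves", "kwargs": {
  "plan": [
    {"ax":0,"ay":0,"az":0,"dx":0,"dy":0,"dz":-0.1,"jaw":0.3},
    {"ax":0,"ay":0,"az":0,"dx":0,"dy":0,"dz":0,"jaw":0.3}
  ]
}}

```text
time: 31.88
ee_pos: [0.4905, 0.2405, 0.0183]
eef_rot: [0.0, 0.676, 0.737, 0.001]
wrist_force: [-3.4, -2.7, 5.8]
gripper_width: 0.0329
finger_force: 60.9
```

Contact came at 18.3 mm against an expected 18.2 mm, so it's on the floor. I'll release and retreat.

Call:
{"fn": "apply_moves", "kwargs": {
  "plan": [
    {"ax":0,"ay":0,"az":0,"dx":0,"dy":0,"dz":0.1,"jaw":0.58},
    {"ax":0,"ay":0,"az":0,"dx":0,"dy":0,"dz":0,"jaw":0.58},
    {"ax":0,"ay":0,"az":0,"dx":0,"dy":0,"dz":0,"jaw":0.58},
    {"ax":0,"ay":0,"az":0,"dx":0,"dy":0,"dz":0,"jaw":0.58},
    {"ax":0,"ay":0,"az":0,"dx":0,"dy":0,"dz":1,"jaw":0.58},
    {"ax":0,"ay":0,"az":0,"dx":0,"dy":0,"dz":3,"jaw":0.58},
    {"ax":0,"ay":0,"az":0,"dx":0,"dy":0,"dz":4,"jaw":0.58},
    {"ax":0,"ay":0,"az":0,"dx":0,"dy":0,"dz":4,"jaw":0.58},
    {"ax":0,"ay":0,"az":0,"dx":0,"dy":0,"dz":4,"jaw":0.58},
    {"ax":0,"ay":0,"az":0,"dx":0,"dy":0,"dz":4,"jaw":0.58},
    {"ax":0,"ay":0,"az":0,"dx":0,"dy":0,"dz":4,"jaw":0.58},
    {"ax":0,"ay":0,"az":0,"dx":0,"dy":0,"dz":4,"jaw":0.58}
  ]
}}

```text
time: 32.88
ee_pos: [0.4896, 0.2403, 0.3006]
eef_rot: [0.0, 0.676, 0.737, 0.001]
wrist_force: [0.6, -0.8, -0.4]
gripper_width: 0.0491
finger_force: 0.0
```

Call:
{"fn": "apply_moves", "kwargs": {
  "plan": [
    {"ax":0,"ay":0,"az":0,"dx":0,"dy":-4,"dz":0,"jaw":0.58},
    {"ax":0,"ay":0,"az":0,"dx":0,"dy":-4,"dz":0,"jaw":0.58},
    {"ax":0,"ay":0,"az":0,"dx":0,"dy":-4,"dz":0,"jaw":0.58},
    {"ax":0,"ay":0,"az":0,"dx":0,"dy":-4,"dz":0,"jaw":0.58},
    {"ax":0,"ay":0,"az":0,"dx":0,"dy":-4,"dz":0,"jaw":0.58},
    {"ax":0,"ay":0,"az":0,"dx":0,"dy":-4,"dz":0,"jaw":0.58},
    {"ax":0,"ay":0,"az":0,"dx":0,"dy":-4,"dz":0,"jaw":0.58},
    {"ax":0,"ay":0,"az":0,"dx":0,"dy":-4,"dz":0,"jaw":0.58},
    {"ax":0,"ay":0,"az":0,"dx":0,"dy":0,"dz":0,"jaw":0.58},
    {"ax":0,"ay":0,"az":0,"dx":0,"dy":0,"dz":0,"jaw":0.58}
  ]
}}

```text
time: 33.72
ee_pos: [0.4898, -0.0814, 0.2981]
eef_rot: [0.0, 0.678, 0.735, 0.0]
wrist_force: [0.4, -0.4, -0.1]
gripper_width: 0.0496
finger_force: 0.0
```

```bash
python3 - <<'E'
from h import *
a=robot.read_camera("top");s=robot.read_camera("scene")
print(robot.state()["ee_pos"])
for t in("sanding_block","tape_measure","big_spanner","ply_offcut"):
    m=masks(t,("top",))
    if m:
        p0=dict(sanding_block=(.404,.233,.087),tape_measure=(.49,.241,.087),big_spanner=(.42,-.4,.14),ply_offcut=(.586,-.404,.17))[t]
        for z in ((0,.012) if t[0] in"st" else (0,)): x,f=fit(t,m,p0,z); print(t,z,np.round(x,4),round(f,3))
cv2.imwrite("pics/g11.png",np.hstack([cv2.resize(a[170:325,120:220,::-1],(380,590),interpolation=cv2.INTER_CUBIC),cv2.resize(s[155:225,200:310,::-1],(400,255),interpolation=cv2.INTER_CUBIC) if 0 else cv2.resize(s[140:285,205:305,::-1],(407,590),interpolation=cv2.INTER_CUBIC)]))
E
```

```text
[ 0.4900771  -0.07901679  0.29818768]
sanding_block 0 [0.4027 0.2384 0.0722] 0.032
sanding_block 0.012 [0.4031 0.2351 0.0696] 0.04
tape_measure 0 [0.4894 0.242  0.0013] 0.213
tape_measure 0.012 [0.4881 0.24   0.0915] 0.244
big_spanner 0 [ 0.4198 -0.4017  0.1516] 0.74
ply_offcut 0 [ 0.5846 -0.4039  0.1895] 0.135
```

View pics/g11.png

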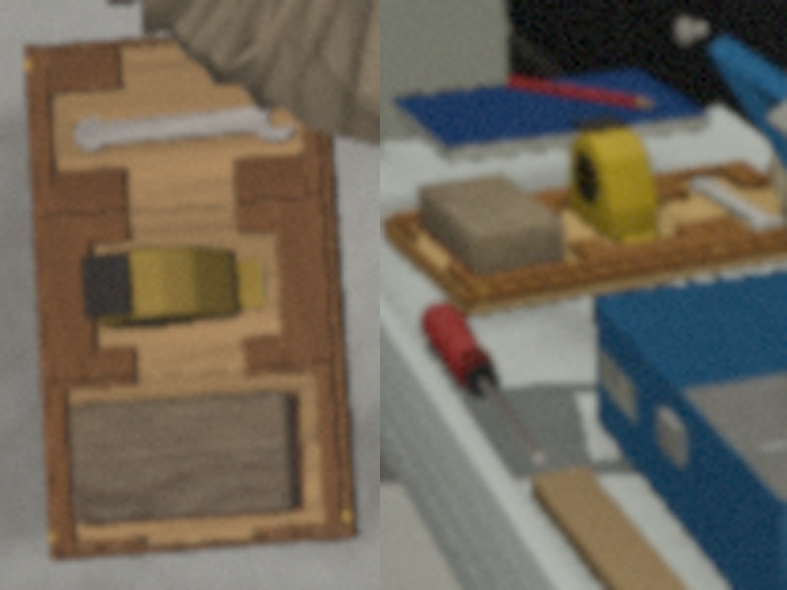

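All three pieces lie in their recesses: spanner at crop row 130, tape upright at (165,285), block at (185,455). The fits put the tape and block within about 2 mm of their slot centres, and the offcut and big spanner haven't moved. I'm handing in.

```bash
python3 -c "
from workcell import robot
print(robot.finish_job())"
```

```text
the job is handed in; nothing more can be done
None
```

The kit tray is packed and handed in at about 34 s: small spanner, sanding block and tape measure are each down in their recesses, and the big spanner and plywood offcut lie where they were; no verdict came back.

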